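# Dress the peg of a hook tile: buffer, sleeve, end cap

## Task

Make up the peg of the ceramic hook tile held in the wooden clamp: slide the black rubber buffer onto the steel rod first, then the pale wooden sleeve, then push the red end cap onto the rod, mouth first. Press on the cap until the whole stack is squeezed snug against the tile and you feel the tile's rubber bed push back firmly (about 12 N held for half a second; the glaze chips above 20 N), then let go, leaving no gaps, and leave the torch and the spirit level where they are.

Things in the scene. Friction and masses are not known exactly. Their poses are not given: they have to be found in the camera images.
- hook_stand: Wooden clamp gripping a scrap block (top 85 mm up), fixed. On its front, a white tile with a blue panel (90 wide, 10 thick, 25 to 105 mm above the shelf) on a rubber bed giving 1 mm per 8 N; a steel rod stands out of it, level, towards the stand's -x. Origin on the shelf below the nominal tile face; x points into the tile, z up. Over 20 N on any of it chips the glaze.
- rod_root (a point): Where the rod's axis meets the NOMINAL tile face, 75 mm above the shelf; axes as the stand. The real tile, with its rod, sits up to 14 mm nearer or farther along x (only x) than this point; that shift is not reported in any pose: find it by feel or sight. Rod: 12 mm diameter, 74 mm long from the tile's face.
- rod_tip (a point): Nominal centre of the rod's free tip, 74 mm in -x from rod_root; really shifted along x with the tile. Under the rod, 1 to 17 mm back from its tip, a sprung brass bow catch stands 4 mm proud with sloping ends; it yields upwards, 1 N per mm, and drags 1 to 4 N on a part pushed over it.
- buffer: Black rubber buffer block, 28 (x) by 36 (y) by 50 mm high, about 60 g, rigid. Stands on its underside, origin at the underside's centre, z up; the bore runs level along its own x, 30 mm above the origin. The through bore has 17 mm diameter. Alike from both ends.
- buffer_bore (a point): Centre of the buffer's bore, halfway through; axes as the buffer.
- sleeve: Pale wooden sleeve block, 28 (x) by 38 (y) by 50 mm high, about 50 g. Stands on its underside, origin at the underside's centre, z up; the bore runs level along its own x, 30 mm above the origin. The through bore has 17 mm diameter. Alike from both ends.
- sleeve_bore (a point): Centre of the sleeve's bore, halfway through; axes as the sleeve.
- cap: Red plastic end cap, 34 (x) by 40 (y) by 50 mm high plus a 5 mm button on its closed -x face, about 50 g. Stands on its underside, origin at the underside's centre, z up; the bore runs level along its own x, 30 mm above the origin. The bore is blind: 15.5 mm diameter, 24 mm deep, its mouth in the +x face. The stack meets the cap's rim before the rod reaches the bottom; the catch grips the cap.
- cap_bore (a point): Point on the axis of the cap's bore, halfway between the cap's flat ends (17 mm behind the mouth); axes as the cap.
- torch: Yellow plastic torch lying on the shelf, 140 mm long along its x, 48 mm across the head. Leave alone.
- level: Steel spirit level lying flat, 314 mm long along its x, 50 mm wide, 24 mm high, origin at its middle. Leave alone.
- caddy: Blue plastic tool caddy with a closed hinged lid, 130 by 220 mm, 90 mm high (120 mm over the knob), fixed; origin under its centre. Not needed.
Not all that is in view belongs to the job. Several things look just like the buffer: the one meant starts nearest to the robot's base. Several things look just like the sleeve: the one meant starts farthest to the robot's right.

How it is judged:
By the outcome, as a careful person would: the job done as asked, in the order asked, and still so for the second after the job is handed in, with the robot touching nothing.
It also fails if it takes over 72 s, if anything falls off the work surface, if the arm or the gripper's body presses on something with over 40 N, if the wrist force passes 120 N, or if a joint passes its speed limit or range.

## Robot

A 6-joint arm with a two-finger parallel gripper is mounted at the origin on the work surface. World frame = base frame: x ahead of the robot, y to its left, z up, the work surface at z = 0. Lengths are in m, angles in degrees, forces in N, time in s.
With the tool pointing down it reaches from about 0.35 to 0.875 m from the base axis. Payload 4.2 kg.
Tool frame: the origin (TCP) lies midway between the tips of the shut fingers; the grasp point (between the pads) lies 19 mm behind it; z points along the fingers, y is the line along which they close (so a half turn about z gives the same grasp; the last joint's range is limited). The gripper opens to 87 mm and grips with 3 to 60 N. Pads are 19 mm wide; open, the fingers measure 117 mm over their backs; the gripper's body (75 mm by 190 mm) begins 51 mm behind the grasp point.
Start: joints at [-60.642, 22.042, 0.453, 0, -68.411, -14.817], TCP at [0.157, -0.605, 0.197] pointing down, gripper open.
Joint ranges: [-179.83, 179.83], [-69.29, 118.12], [-61.27, 80.66], [-181.25, 117.63], [-171.15, -9.14], [-177.46, 177.46]. Speed limits (degrees/s): [159.86, 159.86, 180, 180, 180, 180].

## Interface

Orientations are given as a 3x3 rotation matrix whose columns are the frame's x, y, z axes.
In Python, from station import * gives the robot as it stands. The module is installed in compiled form; this text tells all that it offers.
- The arm moves only by the tool servo_tool, never from a script. Its argument "deltas" is a list of rows, each an object of numbers: "tx", "ty", "tz": the shift along the tool's x, y, z in mm; "ax", "ay", "az": the turn, a rotation vector about the tool's x, y, z in rad; "claw": the finger opening in mm, from 0 to 87. In form: [{"tx": .., "ty": .., "tz": .., "ax": .., "ay": .., "az": .., "claw": ..}, ...]. A call has 1 to 12 rows; each row is the pose to reach, as a shift and turn from the pose commanded when the call began, along the tool's axes at that moment; what a row does not reach only later rows make up. A row lasts 1/12 s, in which the tool goes at most 41.7 mm and 7.16 degrees, less where a joint would pass 70% of its speed; a pose out of reach is approached as far as the arm can. A call with a gripper value outside its range is refused whole. The fingers move at their own pace and stop on an object; the grip force is fixed at half the most. Time passes only in rows, so rows that repeat a pose let the fingers close. It gives the time, the measured TCP pose, the force, the opening and the grip force at its end, in the units of the state.
- sense(): the state, without advancing time (a new reading comes with each control period).
- capture(name): name is "side" or "top"; returns the picture (384x512x3 uint8, blue, green, red); there is no depth.
- calibration(name): a dict with "fx", "fy", "cx", "cy" (pixels), "cam_to_world" (4x4, takes a point from camera to world coordinates). Camera axes: x right, y down, z forward; pixel columns grow to the right and rows downward; lengths in m; the calibration is good to about 2 mm. A picture is of the moment at which its call begins. calibration takes no time and is no camera call.
- finish_job(): hands the job in; it is judged then, once.
Trained networks look in the newest picture that a camera, given by its name, has taken for a name from the list of things; names that differ only in an ending like _2 or _b are one class to them, and where a whole thing is asked for, a point or a joint stands for the part that bears it (a point fixed in the world has none). Each returns a list of dicts, best first, with "confidence" (0 to 1); they miss things now and then, are a little off and sometimes report something else, mostly with a low value. They report only what shows in the picture. A call takes as long as a camera call. They do not tell look-alikes from the thing itself.
- recognise(label, camera): "xyz" ([x, y, z] in m, in the coordinates of the camera as it stood for that picture, good to about 4 mm: the middle of the surface that is visible of it).
- trace(label, camera): "mask" (384x512 bool, what is visible of it).
The state is a dict: "time_s": time; "joints": joint angles; "joint_velocities": joint speeds; "effort": joint torques, N m; "tcp_pos": TCP position; "ee_rot": TCP orientation; "wrist_force": force on the tool from outside, world axes, zero at the start; "moment": the same for the moment, N m; "gripper_width": opening from 0.0 (shut) to 1.0 (fully open); "gripper_force": force on a finger pad.
Only numpy, scipy, OpenCV 4.12 (cv2) and the standard library are available. Lean on these libraries where they do the work, as an engineer would, in place of code of your own. Each camera call takes 0.05 s, during which the arm holds its last target. There are 200 camera calls.

## Working session

There is one attempt and no reset: what is moved stays moved. The work goes in short steps, Python scripts to look and compute and a tool call to move; the robot and the scene stay as the last step left them, time stands still between calls to the robot, and variables do not carry over. Pictures are saved under pics/ and viewed, at most 10 in all, crops included, and the job is handed in when it is done.

Besides the shell and the picture viewer there is one more tool, called after "Call:" as name([rows], argument=value, ...), one row to a line, values as JSON. servo_tool: Moves the arm, as the interface text tells. Its arguments: {"type":"object","properties":{"deltas":{"type":"array","items":{"type":"object","properties":{"tx":{"type":"number"},"ty":{"type":"number"},"tz":{"type":"number"},"ax":{"type":"number"},"ay":{"type":"number"},"az":{"type":"number"},"claw":{"type":"number"}}}}},"required":["deltas"]}

```bash
mkdir -p pics; cat > h.py <<'E'
from station import *
import numpy as np, cv2
def ray(cam,u,v):
    c=calibration(cam);T=np.array(c["cam_to_world"])
    d=T[:3,:3]@np.array([(u-c["cx"])/c["fx"],(v-c["cy"])/c["fy"],1]);return T[:3,3],d
def atz(cam,u,v,z):
    o,d=ray(cam,u,v);return o+d*(z-o[2])/d[2]
def proj(cam,p):
    c=calibration(cam);T=np.linalg.inv(np.array(c["cam_to_world"]))
    q=T[:3,:3]@np.array(p)+T[:3,3];return np.array([c["fx"]*q[0]/q[2]+c["cx"],c["fy"]*q[1]/q[2]+c["cy"]])
def w(cam,p):
    T=np.array(calibration(cam)["cam_to_world"]);return T[:3,:3]@np.array(p)+T[:3,3]
E
python3 - <<'E'
from h import *
np.set_printoptions(precision=4,suppress=True)
for n in("side","top"):
    cv2.imwrite(f"pics/{n}0.png",capture(n));c=calibration(n);print(n,c["fx"],c["cx"],c["cy"]);print(np.array(c["cam_to_world"]))
    for l in("buffer","sleeve","cap","hook_stand","torch","level","caddy"):
        print(l,[(np.round(w(n,r["xyz"]),3).tolist(),round(r["confidence"],2),proj(n,w(n,r["xyz"])).astype(int).tolist()) for r in recognise(l,n)])
print(sense())
E
```

```text
side 396.58975286878723 253.41412576616278 191.3011574397637
[[-0.9782 -0.1547  0.1386  0.4592]
 [-0.2077  0.7313 -0.6496  0.7013]
 [-0.0008 -0.6643 -0.7475  0.8158]
 [ 0.      0.      0.      1.    ]]
buffer [([0.606, -0.082, 0.035], 0.77, [260, 163]), ([0.574, -0.193, 0.039], 0.75, [278, 138]), ([0.486, -0.161, 0.033], 0.49, [306, 151])]
sleeve [([0.476, -0.062, 0.043], 0.64, [306, 173]), ([0.417, 0.011, 0.037], 0.62, [325, 198]), ([0.709, 0.086, 0.037], 0.27, [208, 202])]
cap [([0.478, -0.26, 0.038], 0.55, [313, 129])]
hook_stand [([0.706, 0.084, 0.043], 0.88, [209, 200])]
torch [([0.46, 0.292, 0.034], 0.71, [292, 294])]
level [([0.638, 0.411, 0.023], 0.97, [197, 332]), ([0.473, -0.062, 0.044], 0.73, [307, 173])]
caddy [([0.738, -0.224, 0.094], 0.9, [226, 110]), ([0.48, -0.258, 0.045], 0.17, [312, 127])]
top 460.1850096851965 253.47817650229587 193.925327740771
[[ 0.0213 -0.9938  0.1088  0.456 ]
 [-0.9997 -0.0201  0.0124  0.0282]
 [-0.0101 -0.1091 -0.994   1.1563]
 [ 0.      0.      0.      1.    ]]
buffer [([0.488, -0.177, 0.048], 0.7, [344, 232]), ([0.576, -0.203, 0.048], 0.7, [
[... 278 characters left out ...]
, 0.81, [153, 238])]
level [([0.639, 0.402, 0.022], 0.85, [110, 167])]
caddy [([0.744, -0.28, 0.099], 0.63, [392, 123])]
{'time_s': 0.8, 'joints': array([-60.6407,  22.0398,   0.4538,  -0.0014, -68.4112, -14.8158]), 'joint_velocities': array([ 0.0731,  0.0519,  0.0588,  0.1723, -0.0572, -0.0032]), 'effort': array([  0.0005, -39.041 ,  18.7612,   4.2241,   0.0155,  -0.    ]), 'tcp_pos': array([ 0.157 , -0.605 ,  0.1974]), 'ee_rot': array([[-0.968 , -0.2511,  0.    ],
       [-0.2511,  0.968 , -0.    ],
       [-0.    , -0.    , -1.    ]]), 'wrist_force': array([-0.637 , -0.2162,  0.2262]), 'moment': array([-0.0334, -0.0326,  0.0028]), 'gripper_force': 0.0, 'gripper_width': 0.9974456326142404}
```

```bash
python3 - <<'E'
from h import *
for n in("side","top"):
    a=cv2.imread(f"pics/{n}0.png");cv2.imwrite(f"pics/{n}0b.png",cv2.resize(a,(800,600),interpolation=cv2.INTER_CUBIC))
E
```

```text
(no output)
```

View pics/side0b.png

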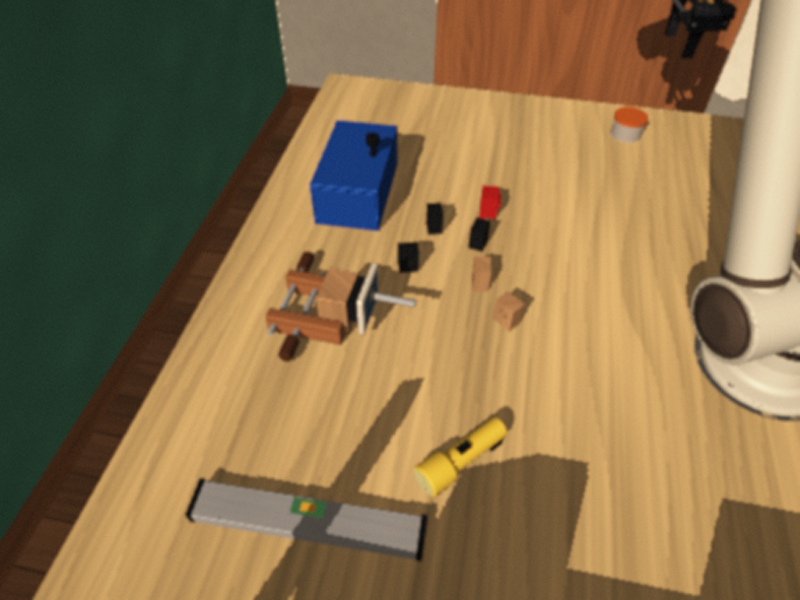

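View pics/top0b.png

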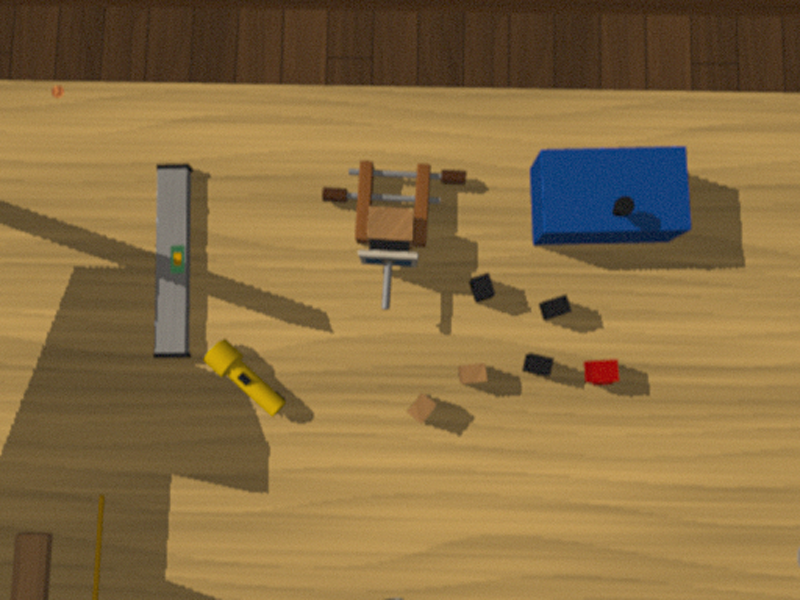

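The three black blocks are at top-view (800x600) pixels (538,364), (556,307) and (482,287). The one at (538,364) is closest to the base, so it's the buffer. The two pale sleeves are at (473,373) and (421,408), and (473,373) is farther right. The cap is at (601,372), the rod runs from (387,307) to (389,262), and the tile is white. I'll confirm with one enlarged crop.

```bash
python3 - <<'E'
from h import *
t=cv2.imread("pics/top0.png")[160:280,230:410];s=cv2.imread("pics/side0.png")[110:220,210:345]
t=cv2.resize(t,None,fx=4,fy=4,interpolation=cv2.INTER_CUBIC)[:300+180]
s=cv2.resize(s,(540,440),interpolation=cv2.INTER_CUBIC)
cv2.imwrite("pics/ct.png",cv2.resize(t,(800,533)));cv2.imwrite("pics/cs.png",cv2.resize(s,(720,587)))
E
```

```text
(no output)
```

View pics/ct.png

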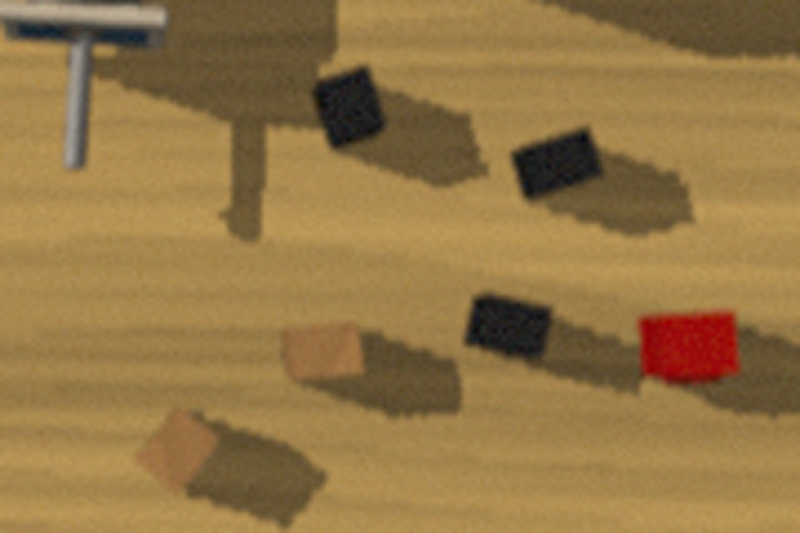

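View pics/cs.png

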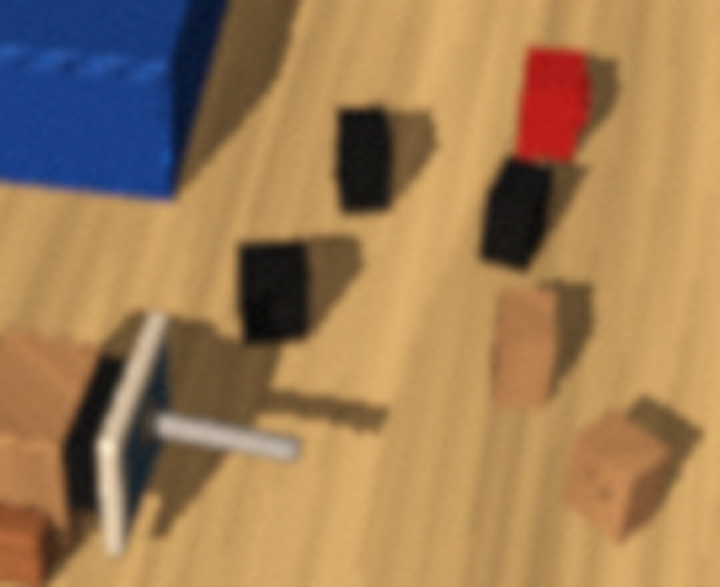

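The crop confirms the buffer at (508,326), the sleeve at (323,352) and the cap at (690,347). The cap's button shows at its lower edge, so it faces -x and the mouth faces +x. Next I'll fit box silhouettes for the poses and find the rod line.

```bash
cat > fit.py <<'E'
from h import *
from scipy.optimize import minimize
S=4
def soft(img,col):
    f=img.astype(float);b,g,r=f[...,0],f[...,1],f[...,2]
    if col=="red": return ((r>90)&(g<60)).astype(float)
    if col=="black": return (f.max(-1)<60).astype(float)
def sil(cam,p,dims,h=0.05,z0=0.):
    x,y,a=p;c,s=np.cos(a),np.sin(a);P=[]
    for i in(-.5,.5):
        for j in(-.5,.5):
            for z in(z0,z0+h):
                u,v=i*dims[0],j*dims[1];P.append(proj(cam,[x+c*u-s*v,y+s*u+c*v,z]))
    hull=cv2.convexHull(((np.array(P)+.5)*S*16).astype(np.int32))
    m=np.zeros((384*S,512*S),np.uint8);cv2.fillConvexPoly(m,hull,255,shift=4)
    return cv2.resize(m,(512,384),interpolation=cv2.INTER_AREA)/255.
def fit(masks,dims,p0,**k):
    cost=lambda q:sum(np.abs(sil(c,[q[0]/1e3,q[1]/1e3,q[2]/50],dims,**k)-m).sum() for c,m in masks.items())
    best=None
    for a in np.radians([-15,0,15]) :
        q0=np.array([p0[0]*1e3,p0[1]*1e3,(p0[2]+a)*50])
        r=minimize(cost,q0,method="Nelder-Mead",options=dict(initial_simplex=q0+np.array([[0,0,0],[6,0,0],[0,6,0],[0,0,6.]])))
        if best is None or r.fun<best.fun:best=r
    return best.x[0],best.x[1],np.degrees(best.x[2]/50),best.fun,sum(m.sum() for m in masks.values())
E
cat > a.py <<'E'
from fit import *
I={n:cv2.imread(f"pics/{n}0.png") for n in("side","top")}
for n in I: capture(n)
def near(m,cam,p,r=26):
    u,v=proj(cam,p);k,l,st,ce=cv2.connectedComponentsWithStats(m.astype(np.uint8))
    i=1+np.argmin(np.hypot(*(ce[1:]-[u,v]).T) - 0.01*st[1:,4]*(st[1:,4]>40) +1e3*(st[1:,4]<40));return (l==i).astype(float)
def tr(lab,cam,p):
    for r in trace(lab,cam):
        m=r["mask"];v,u=np.nonzero(m)
        if len(u) and np.hypot(*(np.array([u.mean(),v.mean()])-proj(cam,p)))<7:return m.astype(float)
    print("no trace",lab,cam)
for lab,col,d,p in(("buffer","black",(.028,.036),(.485,-.172,.03)),("sleeve",None,(.028,.038),(.475,-.07,.03)),("cap","red",(.034,.040),(.475,-.27,.03))):
    T={n:tr(lab,n,p) for n in I};T={n:m for n,m in T.items() if m is not None}
    C={n:near(soft(I[n],col),n,p) for n in I} if col else {}
    for nm,M in(("trace",T),("col",C)):
        for s in(("side","top"),("top",),("side",)):
            if all(n in M for n in s): print(lab,nm,s,np.round(fit({n:M[n] for n in s},d,(p[0],p[1],0)),1))
E
python3 a.py
```

```text
Traceback (most recent call last):
  File "a.py", line 17, in <module>
    if all(n in M for n in s): print(lab,nm,s,np.round(fit({n:M[n] for n in s},d,(p[0],p[1],0)),1))
                                                       ~~~^^^^^^^^^^^^^^^^^^^^^^^^^^^^^^^^^^^^^
  File "fit.py", line 22, in fit
    r=minimize(cost,q0,method="Nelder-Mead",options=dict(initial_simplex=q0+np.array([[0,0,0],[6,0,0],[0,6,0],[0,0,6.]])))
  File "fit.py", line 18, in <lambda>
    cost=lambda q:sum(np.abs(sil(c,[q[0]/1e3,q[1]/1e3,q[2]/50],dims,**k)-m).sum() for c,m in masks.items())
                  ~~~^^^^^^^^^^^^^^^^^^^^^^^^^^^^^^^^^^^^^^^^^^^^^^^^^^^^^^^^^^^^^^^^^^^^^^^^^^^^^^^^^^^^^^
  File "fit.py", line 18, in <genexpr>
    cost=lambda q:sum(np.abs(sil(c,[q[0]/1e3,q[1]/1e3,q[2]/50],dims,**k)-m).sum() for c,m in masks.items())
                             ~~~^^^^^^^^^^^^^^^^^^^^^^^^^^^^^^^^^^^^^^^^
  File "fit.py", line 13, in sil
    u,v=i*dims[0],j*dims[1];P.append(proj(cam,[x+c*u-s*v,y+s*u+c*v,z]))
                                     ~~~~^^^^^^^^^^^^^^^^^^^^^^^^^^^^^
  File "h.py", line 9, in proj
    c=calibration(cam);T=np.linalg.inv(np.array(c["cam_to_world"]))
ValueError: time passes only in moves, steps and waits
```

```bash
sed -i 's/^def ray/_C={n:calibration(n) for n in ("side","top")}\ncalibration=_C.get\ndef ray/' h.py; python3 a.py
```

```text
buffer trace ('side', 'top') [ 488.4 -178.8  -10.    58.2  432. ]
buffer trace ('top',) [ 489.1 -179.3   -8.6   24.3  215. ]
buffer trace ('side',) [ 487.4 -176.4   -9.4   25.2  217. ]
buffer col ('side', 'top') [ 4.87600e+02 -1.80500e+02  8.00000e-01  3.86691e+04  3.85980e+04]
buffer col ('top',) [ 487.4 -180.2   -7.2   44.7  190. ]
buffer col ('side',) [ 1.0456e+03 -1.3985e+03  1.1600e+01  3.8408e+04  3.8408e+04]
sleeve trace ('side', 'top') [473.2 -77.6   6.8  47.3 476. ]
sleeve trace ('top',) [474.1 -77.8   5.5  20.7 228. ]
sleeve trace ('side',) [472.6 -77.    7.3  15.1 248. ]
cap trace ('side', 'top') [ 478.6 -278.5   -2.3   81.5  565. ]
cap trace ('top',) [ 479.9 -278.9   -2.8   32.9  328. ]
cap trace ('side',) [ 478.  -272.9    8.9   34.5  237. ]
cap col ('side', 'top') [ 478.1 -278.3    3.2   73.6  549. ]
cap col ('top',) [ 478.4 -278.8    1.5   26.9  317. ]
cap col ('side',) [ 477.1 -273.4    3.9   31.5  232. ]
```

```bash
cat > rod.py <<'E'
from h import *
import sys
np.set_printoptions(precision=4,suppress=True)
def line(n,img,band,horiz):
    # band: start/end pixel along axis; returns centre points
    hsv=cv2.cvtColor(img,cv2.COLOR_BGR2HSV).astype(float);s=np.clip((110-hsv[...,1])/60,0,1)
    return s
t=cv2.imread("pics/top0.png");s=cv2.imread("pics/side0.png")
W=line("top",t,0,0);pts=[]
for v in range(172,197):
    w=W[v,240:256];pts.append((v,(w*np.arange(240,256)).sum()/w.sum(),w.sum()))
pts=np.array(pts);print(pts[::4])
k=np.polyfit(pts[:,0],pts[:,1],1,w=None);print("res",np.std(pts[:,1]-np.polyval(k,pts[:,0])))
for v in(172,198):
    print(atz("top",np.polyval(k,v),v,.075))
col=[W[v,int(round(np.polyval(k,v)))] for v in range(190,204)];print("tip prof",np.round(col,2))
W=line("side",s,0,0);p2=[]
for u in range(243,264):
    w=W[182:202,u];p2.append((u,(w*np.arange(182,202)).sum()/w.sum(),w.sum()))
p2=np.array(p2);print(p2[::4]);k2=np.polyfit(p2[:,0],p2[:,1],1);print("res",np.std(p2[:,1]-np.polyval(k2,p2[:,0])))
for u in(245,262): print(atz("side",u,np.polyval(k2,u),.075))
print("tip side",np.round([W[int(round(np.polyval(k2,u))),u] for u in range(256,272)],2))
# intersect: top line plane
o,d1=ray("top",np.polyval(k,175),175);_,d2=ray("top",np.polyval(k,195),195);n=np.cross(d1,d2)
for u in(245,262):
    o2,d=ray("side",u,np.polyval(k2,u));print("3d",o2+d*(n@(o-o2))/(n@d))
E
python3 rod.py
```

```text
[[172.     247.5086   4.85  ]
 [176.     247.6167   5.    ]
 [180.     247.1127   4.7333]
 [184.     246.9021   4.7667]
 [188.     246.6736   4.8   ]
 [192.     246.2862   4.4833]
 [196.     246.1324   4.5333]]
res 0.09231158538406564
[0.6265 0.0565 0.075 ]
[0.5644 0.0593 0.075 ]
tip prof [1.   1.   1.   1.   1.   1.   1.   0.98 0.   0.   0.   0.   0.   0.  ]
[[243.     189.6583   5.3167]
 [247.     190.4528   5.3   ]
 [251.     191.2069   5.3167]
 [255.     191.7762   4.7667]
 [259.     192.851    4.25  ]
 [263.     193.4528   4.2333]]
res 0.09262428492999207
[0.618  0.0578 0.075 ]
[0.5743 0.0596 0.075 ]
tip side [1.   1.   1.   1.   1.   1.   1.   1.   1.   0.72 0.   0.   0.   0.
 0.   0.  ]
3d [0.6183 0.0569 0.074 ]
3d [0.5744 0.0589 0.0742]
```

```bash
cat > d.py <<'E'
import sys
from station import *
import numpy as np
np.set_printoptions(precision=4,suppress=True)
x,y,z,th=map(float,sys.argv[1:5]);s=sense();R=np.array(s["ee_rot"])
d=R.T@(np.array([x,y,z])-s["tcp_pos"])*1e3
a=np.radians(180+th);T=np.array([[np.cos(a),np.sin(a),0],[np.sin(a),-np.cos(a),0],[0,0,-1]])
from scipy.spatial.transform import Rotation as Q
print("t",np.round(d,1),"a",np.round(Q.from_matrix(R.T@T).as_rotvec(),4),"tcp",s["tcp_pos"],"F",s["wrist_force"])
E
python3 d.py .488 -.179 .13 -9.5; python3 -c "
from h import *
print(atz('side',403,84,.03))"
```

```text
t [-427.4  329.2   67.4] a [ 0.0001 -0.      0.4196] tcp [ 0.1569 -0.6049  0.1973] F [0.6888 0.2583 0.28  ]
[ 0.19844183 -0.57919503  0.03      ]
```

Call:
servo_tool([
  {"tx": -30, "ty": 23, "tz": 0, "az": 0.03, "claw": 87},
  {"tx": -60, "ty": 46, "tz": 0, "az": 0.07, "claw": 87},
  {"tx": -90, "ty": 69, "tz": 0, "az": 0.1, "claw": 87},
  {"tx": -120, "ty": 92, "tz": 10, "az": 0.14, "claw": 87},
  {"tx": -150, "ty": 115, "tz": 15, "az": 0.17, "claw": 87},
  {"tx": -180, "ty": 138, "tz": 20, "az": 0.2, "claw": 87},
  {"tx": -210, "ty": 161, "tz": 25, "az": 0.24, "claw": 87},
  {"tx": -240, "ty": 184, "tz": 30, "az": 0.27, "claw": 87},
  {"tx": -270, "ty": 207, "tz": 40, "az": 0.3, "claw": 87},
  {"tx": -300, "ty": 230, "tz": 45, "az": 0.33, "claw": 87},
  {"tx": -330, "ty": 253, "tz": 50, "az": 0.36, "claw": 87},
  {"tx": -360, "ty": 276, "tz": 55, "az": 0.39, "claw": 87},
])

```text
schema error: expected keys tx, ty, tz, ax, ay, az, claw
```

```bash
python3 d.py .488 -.179 .011 -9.5
```

```text
t [-427.4  329.2  186.4] a [ 0.0001 -0.      0.4196] tcp [ 0.1569 -0.6049  0.1973] F [0.6888 0.2583 0.28  ]
```

All seven keys are needed in each row.

Call:
servo_tool([
  {"tx": -30, "ty": 23, "tz": 0, "ax": 0, "ay": 0, "az": 0.03, "claw": 87},
  {"tx": -60, "ty": 46, "tz": 0, "ax": 0, "ay": 0, "az": 0.07, "claw": 87},
  {"tx": -90, "ty": 69, "tz": 0, "ax": 0, "ay": 0, "az": 0.1, "claw": 87},
  {"tx": -120, "ty": 92, "tz": 10, "ax": 0, "ay": 0, "az": 0.14, "claw": 87},
  {"tx": -150, "ty": 115, "tz": 15, "ax": 0, "ay": 0, "az": 0.17, "claw": 87},
  {"tx": -180, "ty": 138, "tz": 20, "ax": 0, "ay": 0, "az": 0.2, "claw": 87},
  {"tx": -215, "ty": 165, "tz": 25, "ax": 0, "ay": 0, "az": 0.24, "claw": 87},
  {"tx": -250, "ty": 192, "tz": 30, "ax": 0, "ay": 0, "az": 0.28, "claw": 87},
  {"tx": -285, "ty": 219, "tz": 40, "ax": 0, "ay": 0, "az": 0.32, "claw": 87},
  {"tx": -320, "ty": 246, "tz": 50, "ax": 0, "ay": 0, "az": 0.35, "claw": 87},
  {"tx": -350, "ty": 269, "tz": 60, "ax": 0, "ay": 0, "az": 0.38, "claw": 87},
  {"tx": -380, "ty": 292, "tz": 67, "ax": 0, "ay": 0, "az": 0.4, "claw": 87},
])

```text
time_s: 2.4
tcp_pos: [0.448, -0.2306, 0.1315]
ee_rot: [[-0.989, 0.147, 0.0], [0.147, 0.989, -0.0], [-0.0, 0.0, -1.0]]
wrist_force: [1.5, -1.4, 0.1]
gripper_width: 0.999
gripper_force: 0.0
```

```bash
python3 d.py .488 -.179 .011 -9.5
```

```text
t [-32.   56.9 120.6] a [0.     0.0005 0.0184] tcp [ 0.448  -0.2306  0.1315] F [ 1.4688 -1.3505  0.0811]
```

Call:
servo_tool([
  {"tx": -12, "ty": 22, "tz": 0, "ax": 0, "ay": 0, "az": 0.015, "claw": 87},
  {"tx": -24, "ty": 42, "tz": 10, "ax": 0, "ay": 0, "az": 0.02, "claw": 87},
  {"tx": -29, "ty": 53, "tz": 25, "ax": 0, "ay": 0, "az": 0.02, "claw": 87},
  {"tx": -29, "ty": 53, "tz": 45, "ax": 0, "ay": 0, "az": 0.02, "claw": 87},
  {"tx": -29, "ty": 53, "tz": 65, "ax": 0, "ay": 0, "az": 0.02, "claw": 87},
  {"tx": -29, "ty": 53, "tz": 85, "ax": 0, "ay": 0, "az": 0.02, "claw": 87},
  {"tx": -29, "ty": 53, "tz": 105, "ax": 0, "ay": 0, "az": 0.02, "claw": 87},
  {"tx": -29, "ty": 53, "tz": 115, "ax": 0, "ay": 0, "az": 0.02, "claw": 87},
  {"tx": -29, "ty": 53, "tz": 120, "ax": 0, "ay": 0, "az": 0.02, "claw": 87},
  {"tx": -29, "ty": 53, "tz": 120, "ax": 0, "ay": 0, "az": 0.02, "claw": 87},
  {"tx": -29, "ty": 53, "tz": 120, "ax": 0, "ay": 0, "az": 0.02, "claw": 87},
])

```text
time_s: 3.32
tcp_pos: [0.4843, -0.1844, 0.0124]
ee_rot: [[-0.986, 0.165, 0.001], [0.165, 0.986, -0.0], [-0.001, -0.0, -1.0]]
wrist_force: [-0.4, 0.9, -0.7]
gripper_width: 1.001
gripper_force: 0.0
```

```bash
python3 d.py .488 -.179 .011 -9.5
```

```text
t [-2.8  5.9  1.4] a [-0.0002  0.0012 -0.0002] tcp [ 0.4843 -0.1844  0.0124] F [-0.4356  0.9236 -0.6797]
```

Call:
servo_tool([
  {"tx": -3, "ty": 6, "tz": 1, "ax": 0, "ay": 0, "az": 0, "claw": 87},
  {"tx": -3, "ty": 6, "tz": 1, "ax": 0, "ay": 0, "az": 0, "claw": 60},
  {"tx": -3, "ty": 6, "tz": 1, "ax": 0, "ay": 0, "az": 0, "claw": 40},
  {"tx": -3, "ty": 6, "tz": 1, "ax": 0, "ay": 0, "az": 0, "claw": 20},
  {"tx": -3, "ty": 6, "tz": 1, "ax": 0, "ay": 0, "az": 0, "claw": 20},
  {"tx": -3, "ty": 6, "tz": 1, "ax": 0, "ay": 0, "az": 0, "claw": 20},
  {"tx": -3, "ty": 6, "tz": 1, "ax": 0, "ay": 0, "az": 0, "claw": 20},
  {"tx": -3, "ty": 6, "tz": 1, "ax": 0, "ay": 0, "az": 0, "claw": 20},
])

```text
time_s: 3.98
tcp_pos: [0.4875, -0.1788, 0.0108]
ee_rot: [[-0.986, 0.166, -0.0], [0.166, 0.986, 0.0], [0.0, 0.0, -1.0]]
wrist_force: [0.3, 0.3, 0.2]
gripper_width: 0.554
gripper_force: 0.0
```

```bash
python3 d.py .525 .061 .056 -2.5;python3 d.py .525 .061 .12 -2.5
```

```text
t [  2.7 242.7 -45.2] a [ 0.     -0.     -0.1226] tcp [ 0.4875 -0.1788  0.0108] F [0.2562 0.2624 0.2472]
t [   2.7  242.7 -109.2] a [ 0.     -0.     -0.1226] tcp [ 0.4875 -0.1788  0.0108] F [0.2562 0.2624 0.2472]
```

Call:
servo_tool([
  {"tx": 0, "ty": 0, "tz": 0, "ax": 0, "ay": 0, "az": 0, "claw": 20},
  {"tx": 0, "ty": 0, "tz": 0, "ax": 0, "ay": 0, "az": 0, "claw": 20},
  {"tx": 0, "ty": 0, "tz": 0, "ax": 0, "ay": 0, "az": 0, "claw": 20},
  {"tx": 0, "ty": 0, "tz": 0, "ax": 0, "ay": 0, "az": 0, "claw": 20},
  {"tx": 0, "ty": 0, "tz": 0, "ax": 0, "ay": 0, "az": 0, "claw": 20},
  {"tx": 0, "ty": 0, "tz": -20, "ax": 0, "ay": 0, "az": 0, "claw": 20},
  {"tx": 0, "ty": 0, "tz": -50, "ax": 0, "ay": 0, "az": 0, "claw": 20},
  {"tx": 0, "ty": 0, "tz": -80, "ax": 0, "ay": 0, "az": 0, "claw": 20},
  {"tx": 0, "ty": 15, "tz": -100, "ax": 0, "ay": 0, "az": -0.01, "claw": 20},
  {"tx": 0, "ty": 40, "tz": -109, "ax": 0, "ay": 0, "az": -0.03, "claw": 20},
  {"tx": 1, "ty": 70, "tz": -109, "ax": 0, "ay": 0, "az": -0.05, "claw": 20},
  {"tx": 1, "ty": 100, "tz": -109, "ax": 0, "ay": 0, "az": -0.07, "claw": 20},
])

```text
time_s: 4.98
tcp_pos: [0.5032, -0.0791, 0.1207]
ee_rot: [[-0.995, 0.097, 0.002], [0.097, 0.995, 0.001], [-0.002, 0.001, -1.0]]
wrist_force: [-0.2, 0.3, -0.5]
gripper_width: 0.413
gripper_force: 30.0
```

```bash
python3 d.py .525 .061 .056 -2.5
```

```text
t [ -8.  141.5  64.8] a [ 0.0007  0.0019 -0.0532] tcp [ 0.5032 -0.0791  0.1207] F [-0.1617  0.3207 -0.4689]
```

Call:
servo_tool([
  {"tx": -2, "ty": 30, "tz": 0, "ax": 0, "ay": 0, "az": -0.02, "claw": 20},
  {"tx": -4, "ty": 60, "tz": 0, "ax": 0, "ay": 0, "az": -0.04, "claw": 20},
  {"tx": -6, "ty": 90, "tz": 0, "ax": 0, "ay": 0, "az": -0.053, "claw": 20},
  {"tx": -8, "ty": 120, "tz": 0, "ax": 0, "ay": 0, "az": -0.053, "claw": 20},
  {"tx": -8, "ty": 138, "tz": 10, "ax": 0, "ay": 0, "az": -0.053, "claw": 20},
  {"tx": -8, "ty": 141.5, "tz": 30, "ax": 0, "ay": 0, "az": -0.053, "claw": 20},
  {"tx": -8, "ty": 141.5, "tz": 50, "ax": 0, "ay": 0, "az": -0.053, "claw": 20},
  {"tx": -8, "ty": 141.5, "tz": 60, "ax": 0, "ay": 0, "az": -0.053, "claw": 20},
  {"tx": -8, "ty": 141.5, "tz": 65, "ax": 0, "ay": 0, "az": -0.053, "claw": 20},
  {"tx": -8, "ty": 141.5, "tz": 65, "ax": 0, "ay": 0, "az": -0.053, "claw": 20},
  {"tx": -8, "ty": 141.5, "tz": 65, "ax": 0, "ay": 0, "az": -0.053, "claw": 20},
])

```text
time_s: 5.9
tcp_pos: [0.5251, 0.0599, 0.0552]
ee_rot: [[-0.999, 0.043, 0.001], [0.043, 0.999, -0.0], [-0.001, -0.0, -1.0]]
wrist_force: [-0.1, -0.4, -0.0]
gripper_width: 0.411
gripper_force: 30.0
```

```bash
python3 - <<'E'
from h import *
for n in("side","top"):
    a=capture(n);cv2.imwrite(f"pics/{n}1.png",a)
    for r in recognise("buffer",n)[:4]: print(n,np.round(w(n,r["xyz"]),3),round(r["confidence"],2))
t=cv2.imread("pics/top1.png")[130:240,190:300];s=cv2.imread("pics/side1.png")[120:230,220:330]
cv2.imwrite("pics/c1.png",cv2.resize(np.hstack([t,s]),(800,400),interpolation=cv2.INTER_CUBIC))
E
python3 d.py .535 .0605 .056 -2.5
```

```text
side [ 0.605 -0.085  0.037] 0.74
side [0.525 0.078 0.052] 0.5
top [ 0.578 -0.203  0.046] 0.77
top [ 0.609 -0.088  0.052] 0.49
t [-9.6  0.8 -0.2] a [0.0008 0.0019 0.0001] tcp [0.5253 0.0601 0.0557] F [-0.2148 -0.9996 -0.1165]
```

View pics/c1.png

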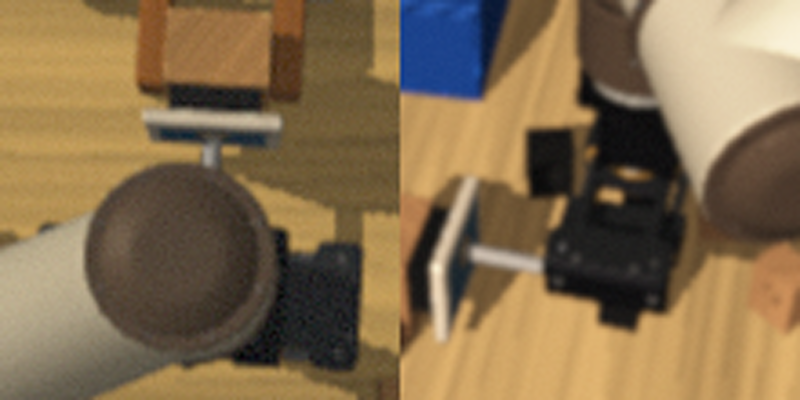

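Call:
servo_tool([
  {"tx": -8, "ty": 1, "tz": 0, "ax": 0, "ay": 0, "az": 0, "claw": 20},
  {"tx": -16, "ty": 1, "tz": 0, "ax": 0, "ay": 0, "az": 0, "claw": 20},
  {"tx": -20, "ty": 1, "tz": 0, "ax": 0, "ay": 0, "az": 0, "claw": 20},
  {"tx": -22, "ty": 1, "tz": 0, "ax": 0, "ay": 0, "az": 0, "claw": 20},
  {"tx": -23, "ty": 1, "tz": 0, "ax": 0, "ay": 0, "az": 0, "claw": 20},
  {"tx": -24, "ty": 1, "tz": 0, "ax": 0, "ay": 0, "az": 0, "claw": 20},
  {"tx": -25, "ty": 1, "tz": 0, "ax": 0, "ay": 0, "az": 0, "claw": 20},
  {"tx": -26, "ty": 1, "tz": 0, "ax": 0, "ay": 0, "az": 0, "claw": 20},
  {"tx": -26, "ty": 1, "tz": 0, "ax": 0, "ay": 0, "az": 0, "claw": 20},
])

```text
time_s: 6.85
tcp_pos: [0.5507, 0.06, 0.0547]
ee_rot: [[-0.999, 0.043, 0.0], [0.043, 0.999, -0.0], [-0.0, -0.0, -1.0]]
wrist_force: [-0.0, -0.3, 0.4]
gripper_width: 0.407
gripper_force: 30.0
```

Call:
servo_tool([
  {"tx": -0.5, "ty": 0, "tz": 0, "ax": 0, "ay": 0, "az": 0, "claw": 20},
  {"tx": -1, "ty": 0, "tz": 0, "ax": 0, "ay": 0, "az": 0, "claw": 20},
  {"tx": -1.5, "ty": 0, "tz": 0, "ax": 0, "ay": 0, "az": 0, "claw": 20},
  {"tx": -1.5, "ty": 0, "tz": 0, "ax": 0, "ay": 0, "az": 0, "claw": 20},
])

```text
time_s: 7.18
tcp_pos: [0.5523, 0.06, 0.0548]
ee_rot: [[-0.999, 0.043, 0.0], [0.043, 0.999, 0.0], [-0.0, 0.0, -1.0]]
wrist_force: [-0.3, -0.3, -0.7]
gripper_width: 0.411
gripper_force: 30.0
```

Call:
servo_tool([
  {"tx": -0.5, "ty": 0, "tz": -0.5, "ax": 0, "ay": 0, "az": 0, "claw": 20},
  {"tx": -1, "ty": 0, "tz": -0.7, "ax": 0, "ay": 0, "az": 0, "claw": 20},
  {"tx": -1.5, "ty": 0, "tz": -0.7, "ax": 0, "ay": 0, "az": 0, "claw": 20},
  {"tx": -2, "ty": 0, "tz": -0.7, "ax": 0, "ay": 0, "az": 0, "claw": 20},
  {"tx": -2, "ty": 0, "tz": -0.7, "ax": 0, "ay": 0, "az": 0, "claw": 20},
])

```text
time_s: 7.6
tcp_pos: [0.5543, 0.0598, 0.0555]
ee_rot: [[-0.999, 0.043, 0.0], [0.043, 0.999, 0.0], [-0.0, 0.0, -1.0]]
wrist_force: [-0.1, -0.2, -0.1]
gripper_width: 0.41
gripper_force: 30.0
```

Call:
servo_tool([
  {"tx": -0.5, "ty": 0, "tz": 0, "ax": 0, "ay": 0, "az": 0, "claw": 20},
  {"tx": -1, "ty": 0, "tz": 0, "ax": 0, "ay": 0, "az": 0, "claw": 20},
  {"tx": -1.5, "ty": 0, "tz": 0, "ax": 0, "ay": 0, "az": 0, "claw": 20},
  {"tx": -1.5, "ty": 0, "tz": 0, "ax": 0, "ay": 0, "az": 0, "claw": 20},
])

```text
time_s: 7.93
tcp_pos: [0.5558, 0.0598, 0.0554]
ee_rot: [[-0.999, 0.043, 0.0], [0.043, 0.999, 0.0], [-0.0, 0.0, -1.0]]
wrist_force: [0.5, 0.2, -0.7]
gripper_width: 0.412
gripper_force: 30.0
```

Call:
servo_tool([
  {"tx": -1, "ty": 0, "tz": 0, "ax": 0, "ay": 0, "az": 0, "claw": 20},
  {"tx": -2, "ty": 0, "tz": 0, "ax": 0, "ay": 0, "az": 0, "claw": 20},
  {"tx": -3, "ty": 0, "tz": 0, "ax": 0, "ay": 0, "az": 0, "claw": 20},
  {"tx": -4, "ty": 0, "tz": 0, "ax": 0, "ay": 0, "az": 0, "claw": 20},
])

```text
time_s: 8.27
tcp_pos: [0.5594, 0.0595, 0.0553]
ee_rot: [[-0.999, 0.043, -0.001], [0.043, 0.999, -0.0], [0.001, -0.0, -1.0]]
wrist_force: [-0.6, 0.0, -1.1]
gripper_width: 0.41
gripper_force: 30.0
```

Call:
servo_tool([
  {"tx": -1, "ty": 0, "tz": 0, "ax": 0, "ay": 0, "az": 0, "claw": 20},
  {"tx": -2, "ty": 0, "tz": 0, "ax": 0, "ay": 0, "az": 0, "claw": 20},
  {"tx": -3, "ty": 0, "tz": 0, "ax": 0, "ay": 0, "az": 0, "claw": 20},
  {"tx": -4, "ty": 0, "tz": 0, "ax": 0, "ay": 0, "az": 0, "claw": 20},
])

```text
time_s: 8.6
tcp_pos: [0.5635, 0.0594, 0.0553]
ee_rot: [[-0.999, 0.043, -0.001], [0.043, 0.999, -0.0], [0.001, -0.0, -1.0]]
wrist_force: [-1.3, -0.2, -1.1]
gripper_width: 0.41
gripper_force: 30.0
```

Call:
servo_tool([
  {"tx": -3, "ty": 0, "tz": 0, "ax": 0, "ay": 0, "az": 0, "claw": 20},
  {"tx": -6, "ty": 0, "tz": 0, "ax": 0, "ay": 0, "az": 0, "claw": 20},
  {"tx": -9, "ty": 0, "tz": 0, "ax": 0, "ay": 0, "az": 0, "claw": 20},
  {"tx": -12, "ty": 0, "tz": 0, "ax": 0, "ay": 0, "az": 0, "claw": 20},
  {"tx": -15, "ty": 0, "tz": 0, "ax": 0, "ay": 0, "az": 0, "claw": 20},
  {"tx": -18, "ty": 0, "tz": 0, "ax": 0, "ay": 0, "az": 0, "claw": 20},
  {"tx": -21, "ty": 0, "tz": 0, "ax": 0, "ay": 0, "az": 0, "claw": 20},
  {"tx": -24, "ty": 0, "tz": 0, "ax": 0, "ay": 0, "az": 0, "claw": 20},
  {"tx": -27, "ty": 0, "tz": 0, "ax": 0, "ay": 0, "az": 0, "claw": 20},
])

```text
time_s: 9.35
tcp_pos: [0.5913, 0.0583, 0.0556]
ee_rot: [[-0.999, 0.043, 0.001], [0.043, 0.999, 0.0], [-0.001, 0.0, -1.0]]
wrist_force: [-0.1, -1.1, -0.9]
gripper_width: 0.414
gripper_force: 30.0
```

Call:
servo_tool([
  {"tx": -3, "ty": 0, "tz": 0, "ax": 0, "ay": 0, "az": 0, "claw": 20},
  {"tx": -6, "ty": 0, "tz": 0, "ax": 0, "ay": 0, "az": 0, "claw": 20},
  {"tx": -9, "ty": 0, "tz": 0, "ax": 0, "ay": 0, "az": 0, "claw": 20},
  {"tx": -12, "ty": 0, "tz": 0, "ax": 0, "ay": 0, "az": 0, "claw": 20},
  {"tx": -15, "ty": 0, "tz": 0, "ax": 0, "ay": 0, "az": 0, "claw": 20},
  {"tx": -18, "ty": 0, "tz": 0, "ax": 0, "ay": 0, "az": 0, "claw": 20},
  {"tx": -21, "ty": 0, "tz": 0, "ax": 0, "ay": 0, "az": 0, "claw": 20},
])

```text
time_s: 9.93
tcp_pos: [0.6119, 0.0573, 0.0554]
ee_rot: [[-0.999, 0.043, 0.0], [0.043, 0.999, 0.0], [-0.0, 0.0, -1.0]]
wrist_force: [0.1, -0.5, -1.5]
gripper_width: 0.414
gripper_force: 30.0
```

Call:
servo_tool([
  {"tx": -1, "ty": 0, "tz": 0, "ax": 0, "ay": 0, "az": 0, "claw": 20},
  {"tx": -2, "ty": 0, "tz": 0, "ax": 0, "ay": 0, "az": 0, "claw": 20},
  {"tx": -3, "ty": 0, "tz": 0, "ax": 0, "ay": 0, "az": 0, "claw": 20},
  {"tx": -4, "ty": 0, "tz": 0, "ax": 0, "ay": 0, "az": 0, "claw": 20},
  {"tx": -5, "ty": 0, "tz": 0, "ax": 0, "ay": 0, "az": 0, "claw": 20},
  {"tx": -6, "ty": 0, "tz": 0, "ax": 0, "ay": 0, "az": 0, "claw": 20},
  {"tx": -7, "ty": 0, "tz": 0, "ax": 0, "ay": 0, "az": 0, "claw": 20},
])

```text
time_s: 10.52
tcp_pos: [0.6186, 0.057, 0.0555]
ee_rot: [[-0.999, 0.043, -0.0], [0.043, 0.999, -0.0], [0.0, -0.0, -1.0]]
wrist_force: [-0.6, -0.3, -1.0]
gripper_width: 0.413
gripper_force: 30.0
```

Call:
servo_tool([
  {"tx": -0.5, "ty": 0, "tz": 0, "ax": 0, "ay": 0, "az": 0, "claw": 20},
  {"tx": -1, "ty": 0, "tz": 0, "ax": 0, "ay": 0, "az": 0, "claw": 20},
  {"tx": -1.5, "ty": 0, "tz": 0, "ax": 0, "ay": 0, "az": 0, "claw": 20},
  {"tx": -2, "ty": 0, "tz": 0, "ax": 0, "ay": 0, "az": 0, "claw": 20},
])

```text
time_s: 10.85
tcp_pos: [0.6206, 0.057, 0.0555]
ee_rot: [[-0.999, 0.043, -0.0], [0.043, 0.999, -0.0], [0.0, -0.0, -1.0]]
wrist_force: [-0.8, -0.2, -0.6]
gripper_width: 0.409
gripper_force: 30.0
```

Call:
servo_tool([
  {"tx": -0.5, "ty": 0, "tz": 0, "ax": 0, "ay": 0, "az": 0, "claw": 20},
  {"tx": -1, "ty": 0, "tz": 0, "ax": 0, "ay": 0, "az": 0, "claw": 20},
  {"tx": -1, "ty": 0, "tz": 0, "ax": 0, "ay": 0, "az": 0, "claw": 20},
])

```text
time_s: 11.1
tcp_pos: [0.6217, 0.0569, 0.0555]
ee_rot: [[-0.999, 0.043, 0.0], [0.043, 0.999, 0.0], [-0.0, 0.0, -1.0]]
wrist_force: [-0.3, -0.7, -1.2]
gripper_width: 0.413
gripper_force: 30.0
```

Call:
servo_tool([
  {"tx": -0.5, "ty": 0, "tz": 0, "ax": 0, "ay": 0, "az": 0, "claw": 20},
  {"tx": -1, "ty": 0, "tz": 0, "ax": 0, "ay": 0, "az": 0, "claw": 20},
  {"tx": -1, "ty": 0, "tz": 0, "ax": 0, "ay": 0, "az": 0, "claw": 20},
])

```text
time_s: 11.35
tcp_pos: [0.6227, 0.0569, 0.0555]
ee_rot: [[-0.999, 0.043, 0.0], [0.043, 0.999, -0.0], [-0.0, -0.0, -1.0]]
wrist_force: [0.2, 0.4, -0.9]
gripper_width: 0.407
gripper_force: 30.0
```

Call:
servo_tool([
  {"tx": -0.5, "ty": 0, "tz": 0, "ax": 0, "ay": 0, "az": 0, "claw": 20},
  {"tx": -1, "ty": 0, "tz": 0, "ax": 0, "ay": 0, "az": 0, "claw": 20},
  {"tx": -1, "ty": 0, "tz": 0, "ax": 0, "ay": 0, "az": 0, "claw": 20},
])

```text
time_s: 11.6
tcp_pos: [0.6237, 0.0568, 0.0554]
ee_rot: [[-0.999, 0.043, 0.0], [0.043, 0.999, 0.0], [-0.0, 0.0, -1.0]]
wrist_force: [-0.0, -0.8, -0.0]
gripper_width: 0.409
gripper_force: 30.0
```

Call:
servo_tool([
  {"tx": -0.5, "ty": 0, "tz": 0, "ax": 0, "ay": 0, "az": 0, "claw": 20},
  {"tx": -1, "ty": 0, "tz": 0, "ax": 0, "ay": 0, "az": 0, "claw": 20},
  {"tx": -1, "ty": 0, "tz": 0, "ax": 0, "ay": 0, "az": 0, "claw": 20},
])

```text
time_s: 11.85
tcp_pos: [0.6244, 0.0568, 0.0554]
ee_rot: [[-0.999, 0.043, -0.001], [0.043, 0.999, -0.0], [0.001, -0.0, -1.0]]
wrist_force: [-0.8, 0.5, -1.1]
gripper_width: 0.412
gripper_force: 30.0
```

Call:
servo_tool([
  {"tx": -0.5, "ty": 0, "tz": 0, "ax": 0, "ay": 0, "az": 0, "claw": 20},
  {"tx": -1, "ty": 0, "tz": 0, "ax": 0, "ay": 0, "az": 0, "claw": 20},
  {"tx": -1, "ty": 0, "tz": 0, "ax": 0, "ay": 0, "az": 0, "claw": 20},
])

```text
time_s: 12.1
tcp_pos: [0.6247, 0.0567, 0.0552]
ee_rot: [[-0.999, 0.043, -0.002], [0.043, 0.999, -0.0], [0.002, -0.0, -1.0]]
wrist_force: [-2.6, 0.5, 1.4]
gripper_width: 0.41
gripper_force: 30.0
```

Call:
servo_tool([
  {"tx": -0.5, "ty": 0, "tz": 0, "ax": 0, "ay": 0, "az": 0, "claw": 20},
  {"tx": -0.5, "ty": 0, "tz": 0, "ax": 0, "ay": 0, "az": 0, "claw": 20},
  {"tx": -0.5, "ty": 0, "tz": 0, "ax": 0, "ay": 0, "az": 0, "claw": 20},
])

```text
time_s: 12.35
tcp_pos: [0.6251, 0.0567, 0.0552]
ee_rot: [[-0.999, 0.043, -0.002], [0.043, 0.999, -0.0], [0.002, -0.0, -1.0]]
wrist_force: [-5.1, 1.2, 1.8]
gripper_width: 0.409
gripper_force: 30.0
```

Call:
servo_tool([
  {"tx": 0.4, "ty": 0, "tz": 0, "ax": 0, "ay": 0, "az": 0, "claw": 60},
  {"tx": 0.4, "ty": 0, "tz": 0, "ax": 0, "ay": 0, "az": 0, "claw": 60},
  {"tx": 0.4, "ty": 0, "tz": 0, "ax": 0, "ay": 0, "az": 0, "claw": 60},
  {"tx": 0.4, "ty": 0, "tz": 0, "ax": 0, "ay": 0, "az": 0, "claw": 60},
  {"tx": 0.4, "ty": 0, "tz": 0, "ax": 0, "ay": 0, "az": 0, "claw": 60},
  {"tx": 0.4, "ty": 0, "tz": 0, "ax": 0, "ay": 0, "az": 0, "claw": 60},
  {"tx": 0.4, "ty": 0, "tz": -15, "ax": 0, "ay": 0, "az": 0, "claw": 60},
  {"tx": 0.4, "ty": 0, "tz": -35, "ax": 0, "ay": 0, "az": 0, "claw": 60},
  {"tx": 0.4, "ty": 0, "tz": -60, "ax": 0, "ay": 0, "az": 0, "claw": 60},
  {"tx": 10, "ty": 0, "tz": -85, "ax": 0, "ay": 0, "az": 0, "claw": 60},
  {"tx": 30, "ty": -5, "tz": -100, "ax": 0, "ay": 0, "az": 0, "claw": 87},
  {"tx": 60, "ty": -25, "tz": -100, "ax": 0, "ay": 0, "az": 0, "claw": 87},
])

```text
time_s: 13.35
tcp_pos: [0.5691, 0.0362, 0.1592]
ee_rot: [[-0.999, 0.04, 0.01], [0.04, 0.999, 0.002], [-0.01, 0.002, -1.0]]
wrist_force: [0.4, 0.1, 0.9]
gripper_width: 0.767
gripper_force: 0.0
```

```bash
python3 d.py .474 -.0775 .011 6.5
```

```text
t [  91.9 -117.8  147.1] a [ 0.0013  0.0099 -0.1539] tcp [0.5691 0.0362 0.1592] F [0.4211 0.1037 0.9414]
```

Call:
servo_tool([
  {"tx": 25, "ty": -30, "tz": 5, "ax": 0, "ay": 0, "az": -0.05, "claw": 87},
  {"tx": 50, "ty": -60, "tz": 10, "ax": 0, "ay": 0, "az": -0.1, "claw": 87},
  {"tx": 75, "ty": -90, "tz": 20, "ax": 0, "ay": 0, "az": -0.15, "claw": 87},
  {"tx": 90, "ty": -112, "tz": 40, "ax": 0, "ay": 0, "az": -0.154, "claw": 87},
  {"tx": 92, "ty": -118, "tz": 60, "ax": 0, "ay": 0, "az": -0.154, "claw": 87},
  {"tx": 92, "ty": -118, "tz": 75, "ax": 0, "ay": 0, "az": -0.154, "claw": 87},
  {"tx": 92, "ty": -118, "tz": 80, "ax": 0, "ay": 0, "az": -0.154, "claw": 87},
  {"tx": 92, "ty": -118, "tz": 80, "ax": 0, "ay": 0, "az": -0.154, "claw": 87},
])

```text
time_s: 14.02
tcp_pos: [0.4675, -0.0798, 0.0746]
ee_rot: [[-0.994, -0.11, -0.002], [-0.11, 0.994, -0.0], [0.002, -0.0, -1.0]]
wrist_force: [0.2, 0.0, 0.8]
gripper_width: 0.997
gripper_force: 0.0
```

```bash
python3 d.py .474 -.0775 .011 6.5
```

```text
t [-6.9  1.6 63.6] a [-0.0001 -0.0022 -0.0029] tcp [ 0.4675 -0.0798  0.0746] F [0.1645 0.0153 0.8046]
```

Call:
servo_tool([
  {"tx": -6, "ty": 1.5, "tz": 10, "ax": 0, "ay": 0, "az": 0, "claw": 70},
  {"tx": -7, "ty": 1.5, "tz": 28, "ax": 0, "ay": 0, "az": 0, "claw": 64},
  {"tx": -7, "ty": 1.5, "tz": 48, "ax": 0, "ay": 0, "az": 0, "claw": 64},
  {"tx": -7, "ty": 1.5, "tz": 60, "ax": 0, "ay": 0, "az": 0, "claw": 64},
  {"tx": -7, "ty": 1.5, "tz": 63.5, "ax": 0, "ay": 0, "az": 0, "claw": 64},
  {"tx": -7, "ty": 1.5, "tz": 63.5, "ax": 0, "ay": 0, "az": 0, "claw": 20},
  {"tx": -7, "ty": 1.5, "tz": 63.5, "ax": 0, "ay": 0, "az": 0, "claw": 20},
  {"tx": -7, "ty": 1.5, "tz": 63.5, "ax": 0, "ay": 0, "az": 0, "claw": 20},
  {"tx": -7, "ty": 1.5, "tz": 63.5, "ax": 0, "ay": 0, "az": 0, "claw": 20},
  {"tx": -7, "ty": 1.5, "tz": 63.5, "ax": 0, "ay": 0, "az": 0, "claw": 20},
  {"tx": -7, "ty": 1.5, "tz": 63.5, "ax": 0, "ay": 0, "az": 0, "claw": 20},
  {"tx": -7, "ty": 1.5, "tz": 63.5, "ax": 0, "ay": 0, "az": 0, "claw": 20},
])

```text
time_s: 15.02
tcp_pos: [0.4755, -0.0772, 0.0127]
ee_rot: [[-0.994, -0.111, 0.002], [-0.111, 0.994, 0.0], [-0.002, 0.0, -1.0]]
wrist_force: [-0.2, 0.7, 3.4]
gripper_width: 0.434
gripper_force: 30.0
```

```bash
python3 - <<'E'
from h import *
s=capture("side");t=capture("top");cv2.imwrite("pics/s2.png",s)
print(sense()["gripper_width"],sense()["gripper_force"],sense()["tcp_pos"])
cv2.imwrite("pics/c2.png",cv2.resize(np.hstack([t[130:240,190:300],s[120:230,200:310]]),(800,400),interpolation=cv2.INTER_CUBIC))
E
python3 d.py .525 .0605 .0558 -2.5
```

```text
0.4328855905539851 30.000850707292557 [ 0.47548955 -0.07721908  0.01267636]
t [-64.5 131.4 -43. ] a [0.0001 0.0015 0.1547] tcp [ 0.4755 -0.0772  0.0127] F [-0.5893  1.1436  5.403 ]
```

View pics/c2.png

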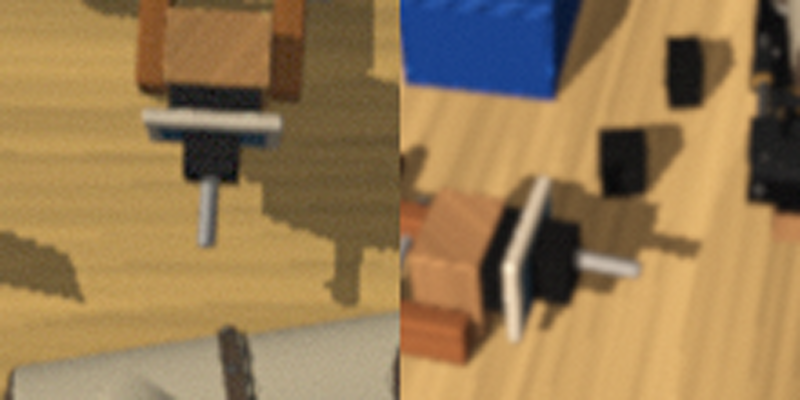

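Call:
servo_tool([
  {"tx": 0, "ty": 0, "tz": -15, "ax": 0, "ay": 0, "az": 0, "claw": 20},
  {"tx": 0, "ty": 0, "tz": -45, "ax": 0, "ay": 0, "az": 0, "claw": 20},
  {"tx": -8, "ty": 15, "tz": -75, "ax": 0, "ay": 0, "az": 0.03, "claw": 20},
  {"tx": -20, "ty": 40, "tz": -90, "ax": 0, "ay": 0, "az": 0.07, "claw": 20},
  {"tx": -32, "ty": 66, "tz": -90, "ax": 0, "ay": 0, "az": 0.11, "claw": 20},
  {"tx": -46, "ty": 92, "tz": -90, "ax": 0, "ay": 0, "az": 0.155, "claw": 20},
  {"tx": -58, "ty": 118, "tz": -85, "ax": 0, "ay": 0, "az": 0.155, "claw": 20},
  {"tx": -64, "ty": 130, "tz": -75, "ax": 0, "ay": 0, "az": 0.155, "claw": 20},
  {"tx": -64.5, "ty": 131.9, "tz": -60, "ax": 0, "ay": 0, "az": 0.155, "claw": 20},
  {"tx": -64.5, "ty": 131.9, "tz": -48, "ax": 0, "ay": 0, "az": 0.155, "claw": 20},
  {"tx": -64.5, "ty": 131.9, "tz": -45, "ax": 0, "ay": 0, "az": 0.155, "claw": 20},
  {"tx": -64.5, "ty": 131.9, "tz": -45, "ax": 0, "ay": 0, "az": 0.155, "claw": 20},
])

```text
time_s: 16.12
tcp_pos: [0.523, 0.0602, 0.0553]
ee_rot: [[-0.999, 0.044, -0.004], [0.044, 0.999, -0.002], [0.004, -0.002, -1.0]]
wrist_force: [0.4, -0.9, -0.4]
gripper_width: 0.433
gripper_force: 30.0
```

```bash
python3 d.py .55 .060 .0573 -2.5
```

```text
t [-27.    1.   -2.1] a [-0.0017 -0.0037 -0.0008] tcp [0.523  0.0602 0.0553] F [ 0.3943 -0.8773 -0.411 ]
```

Call:
servo_tool([
  {"tx": -8, "ty": 1, "tz": -1.5, "ax": 0, "ay": 0, "az": 0, "claw": 20},
  {"tx": -16, "ty": 1, "tz": -2, "ax": 0, "ay": 0, "az": 0, "claw": 20},
  {"tx": -21, "ty": 1, "tz": -2, "ax": 0, "ay": 0, "az": 0, "claw": 20},
  {"tx": -24, "ty": 1, "tz": -2, "ax": 0, "ay": 0, "az": 0, "claw": 20},
  {"tx": -26, "ty": 1, "tz": -2, "ax": 0, "ay": 0, "az": 0, "claw": 20},
  {"tx": -27, "ty": 1, "tz": -2, "ax": 0, "ay": 0, "az": 0, "claw": 20},
  {"tx": -27, "ty": 1, "tz": -2, "ax": 0, "ay": 0, "az": 0, "claw": 20},
])

```text
time_s: 16.7
tcp_pos: [0.5515, 0.0606, 0.059]
ee_rot: [[-0.999, 0.044, -0.0], [0.044, 0.999, 0.0], [0.0, 0.0, -1.0]]
wrist_force: [0.3, 0.9, -0.4]
gripper_width: 0.43
gripper_force: 30.0
```

```bash
python3 d.py .555 .060 .0573 -2.5
```

```text
t [-3.5 -0.4  1.7] a [ 0.     -0.     -0.0009] tcp [0.5515 0.0606 0.059 ] F [ 0.3264  0.9196 -0.4262]
```

Call:
servo_tool([
  {"tx": 0, "ty": -0.5, "tz": 1.5, "ax": 0, "ay": 0, "az": 0, "claw": 20},
  {"tx": -0.5, "ty": -0.5, "tz": 1.5, "ax": 0, "ay": 0, "az": 0, "claw": 20},
  {"tx": -1, "ty": -0.5, "tz": 1.5, "ax": 0, "ay": 0, "az": 0, "claw": 20},
  {"tx": -1.5, "ty": -0.5, "tz": 1.5, "ax": 0, "ay": 0, "az": 0, "claw": 20},
  {"tx": -2, "ty": -0.5, "tz": 1.5, "ax": 0, "ay": 0, "az": 0, "claw": 20},
  {"tx": -2, "ty": -0.5, "tz": 1.5, "ax": 0, "ay": 0, "az": 0, "claw": 20},
])

```text
time_s: 17.2
tcp_pos: [0.5535, 0.0602, 0.0575]
ee_rot: [[-0.999, 0.044, 0.0], [0.044, 0.999, 0.0], [-0.0, 0.0, -1.0]]
wrist_force: [0.2, -0.7, -1.0]
gripper_width: 0.434
gripper_force: 30.0
```

Call:
servo_tool([
  {"tx": -0.5, "ty": 0, "tz": 0, "ax": 0, "ay": 0, "az": 0, "claw": 20},
  {"tx": -1, "ty": 0, "tz": 0, "ax": 0, "ay": 0, "az": 0, "claw": 20},
  {"tx": -1.5, "ty": 0, "tz": 0, "ax": 0, "ay": 0, "az": 0, "claw": 20},
  {"tx": -2, "ty": 0, "tz": 0, "ax": 0, "ay": 0, "az": 0, "claw": 20},
])

```text
time_s: 17.53
tcp_pos: [0.5554, 0.0601, 0.0575]
ee_rot: [[-0.999, 0.044, 0.0], [0.044, 0.999, 0.0], [-0.0, 0.0, -1.0]]
wrist_force: [0.3, 0.1, -0.4]
gripper_width: 0.427
gripper_force: 30.0
```

Call:
servo_tool([
  {"tx": -0.7, "ty": 0, "tz": 0, "ax": 0, "ay": 0, "az": 0, "claw": 20},
  {"tx": -1.5, "ty": 0, "tz": 0, "ax": 0, "ay": 0, "az": 0, "claw": 20},
  {"tx": -2.2, "ty": 0, "tz": 0, "ax": 0, "ay": 0, "az": 0, "claw": 20},
  {"tx": -3, "ty": 0, "tz": 0, "ax": 0, "ay": 0, "az": 0, "claw": 20},
])

```text
time_s: 17.87
tcp_pos: [0.5584, 0.0599, 0.0574]
ee_rot: [[-0.999, 0.044, 0.0], [0.044, 0.999, 0.0], [-0.0, 0.0, -1.0]]
wrist_force: [-0.1, 0.6, -0.3]
gripper_width: 0.433
gripper_force: 30.0
```

Call:
servo_tool([
  {"tx": -1, "ty": 0, "tz": 0, "ax": 0, "ay": 0, "az": 0, "claw": 20},
  {"tx": -2, "ty": 0, "tz": 0, "ax": 0, "ay": 0, "az": 0, "claw": 20},
  {"tx": -3, "ty": 0, "tz": 0, "ax": 0, "ay": 0, "az": 0, "claw": 20},
  {"tx": -4, "ty": 0, "tz": 0, "ax": 0, "ay": 0, "az": 0, "claw": 20},
])

```text
time_s: 18.2
tcp_pos: [0.5623, 0.0597, 0.0574]
ee_rot: [[-0.999, 0.044, -0.0], [0.044, 0.999, -0.0], [0.0, -0.0, -1.0]]
wrist_force: [-0.5, -0.3, 0.0]
gripper_width: 0.436
gripper_force: 30.0
```

Call:
servo_tool([
  {"tx": -2, "ty": 0, "tz": 0, "ax": 0, "ay": 0, "az": 0, "claw": 20},
  {"tx": -4, "ty": 0, "tz": 0, "ax": 0, "ay": 0, "az": 0, "claw": 20},
  {"tx": -6, "ty": 0, "tz": 0, "ax": 0, "ay": 0, "az": 0, "claw": 20},
  {"tx": -8, "ty": 0, "tz": 0, "ax": 0, "ay": 0, "az": 0, "claw": 20},
  {"tx": -10, "ty": 0, "tz": 0, "ax": 0, "ay": 0, "az": 0, "claw": 20},
])

```text
time_s: 18.62
tcp_pos: [0.5724, 0.0592, 0.0573]
ee_rot: [[-0.999, 0.044, -0.0], [0.044, 0.999, -0.0], [0.0, -0.0, -1.0]]
wrist_force: [-0.8, 0.1, -1.7]
gripper_width: 0.431
gripper_force: 30.0
```

Call:
servo_tool([
  {"tx": -2, "ty": 0, "tz": 0, "ax": 0, "ay": 0, "az": 0, "claw": 20},
  {"tx": -4, "ty": 0, "tz": 0, "ax": 0, "ay": 0, "az": 0, "claw": 20},
  {"tx": -6, "ty": 0, "tz": 0, "ax": 0, "ay": 0, "az": 0, "claw": 20},
  {"tx": -8, "ty": 0, "tz": 0, "ax": 0, "ay": 0, "az": 0, "claw": 20},
  {"tx": -10, "ty": 0, "tz": 0, "ax": 0, "ay": 0, "az": 0, "claw": 20},
  {"tx": -12, "ty": 0, "tz": 0, "ax": 0, "ay": 0, "az": 0, "claw": 20},
  {"tx": -14, "ty": 0, "tz": 0, "ax": 0, "ay": 0, "az": 0, "claw": 20},
])

```text
time_s: 19.2
tcp_pos: [0.5865, 0.0586, 0.0574]
ee_rot: [[-0.999, 0.044, -0.0], [0.044, 0.999, -0.0], [0.0, -0.0, -1.0]]
wrist_force: [-0.3, -0.7, -2.0]
gripper_width: 0.431
gripper_force: 30.0
```

Call:
servo_tool([
  {"tx": -1.5, "ty": 0, "tz": 0, "ax": 0, "ay": 0, "az": 0, "claw": 20},
  {"tx": -3, "ty": 0, "tz": 0, "ax": 0, "ay": 0, "az": 0, "claw": 20},
  {"tx": -4.5, "ty": 0, "tz": 0, "ax": 0, "ay": 0, "az": 0, "claw": 20},
  {"tx": -6, "ty": 0, "tz": 0, "ax": 0, "ay": 0, "az": 0, "claw": 20},
  {"tx": -7, "ty": 0, "tz": 0, "ax": 0, "ay": 0, "az": 0, "claw": 20},
  {"tx": -8, "ty": 0, "tz": 0, "ax": 0, "ay": 0, "az": 0, "claw": 20},
])

```text
time_s: 19.7
tcp_pos: [0.5949, 0.0584, 0.0578]
ee_rot: [[-0.999, 0.044, 0.001], [0.044, 0.999, 0.0], [-0.001, 0.0, -1.0]]
wrist_force: [0.2, -0.6, -0.9]
gripper_width: 0.434
gripper_force: 30.0
```

Call:
servo_tool([
  {"tx": -0.7, "ty": 0, "tz": 0, "ax": 0, "ay": 0, "az": 0, "claw": 20},
  {"tx": -1.4, "ty": 0, "tz": 0, "ax": 0, "ay": 0, "az": 0, "claw": 20},
  {"tx": -2, "ty": 0, "tz": 0, "ax": 0, "ay": 0, "az": 0, "claw": 20},
  {"tx": -2, "ty": 0, "tz": 0, "ax": 0, "ay": 0, "az": 0, "claw": 20},
])

```text
time_s: 20.03
tcp_pos: [0.5965, 0.0583, 0.0575]
ee_rot: [[-0.999, 0.044, 0.0], [0.044, 0.999, 0.0], [-0.0, 0.0, -1.0]]
wrist_force: [-0.1, -1.3, -0.1]
gripper_width: 0.434
gripper_force: 30.0
```

Call:
servo_tool([
  {"tx": -0.5, "ty": 0, "tz": 0, "ax": 0, "ay": 0, "az": 0, "claw": 20},
  {"tx": -1, "ty": 0, "tz": 0, "ax": 0, "ay": 0, "az": 0, "claw": 20},
  {"tx": -1, "ty": 0, "tz": 0, "ax": 0, "ay": 0, "az": 0, "claw": 20},
])

```text
time_s: 20.28
tcp_pos: [0.5974, 0.0582, 0.0575]
ee_rot: [[-0.999, 0.044, 0.0], [0.044, 0.999, 0.0], [-0.0, 0.0, -1.0]]
wrist_force: [-0.3, 0.9, -1.0]
gripper_width: 0.433
gripper_force: 30.0
```

Call:
servo_tool([
  {"tx": -0.5, "ty": 0, "tz": 0, "ax": 0, "ay": 0, "az": 0, "claw": 20},
  {"tx": -1, "ty": 0, "tz": 0, "ax": 0, "ay": 0, "az": 0, "claw": 20},
  {"tx": -1, "ty": 0, "tz": 0, "ax": 0, "ay": 0, "az": 0, "claw": 20},
])

```text
time_s: 20.53
tcp_pos: [0.5984, 0.0581, 0.0574]
ee_rot: [[-0.999, 0.044, 0.0], [0.044, 0.999, -0.0], [-0.0, -0.0, -1.0]]
wrist_force: [1.3, -0.2, -0.0]
gripper_width: 0.436
gripper_force: 30.0
```

Call:
servo_tool([
  {"tx": -0.5, "ty": 0, "tz": 0, "ax": 0, "ay": 0, "az": 0, "claw": 20},
  {"tx": -1, "ty": 0, "tz": 0, "ax": 0, "ay": 0, "az": 0, "claw": 20},
  {"tx": -1, "ty": 0, "tz": 0, "ax": 0, "ay": 0, "az": 0, "claw": 20},
])

```text
time_s: 20.78
tcp_pos: [0.5994, 0.0581, 0.0575]
ee_rot: [[-0.999, 0.044, 0.0], [0.044, 0.999, 0.0], [-0.0, 0.0, -1.0]]
wrist_force: [0.0, -0.1, 0.1]
gripper_width: 0.43
gripper_force: 30.0
```

Call:
servo_tool([
  {"tx": -0.5, "ty": 0, "tz": 0, "ax": 0, "ay": 0, "az": 0, "claw": 20},
  {"tx": -0.7, "ty": 0, "tz": 0, "ax": 0, "ay": 0, "az": 0, "claw": 20},
  {"tx": -0.7, "ty": 0, "tz": 0, "ax": 0, "ay": 0, "az": 0, "claw": 20},
])

```text
time_s: 21.03
tcp_pos: [0.6001, 0.0581, 0.0574]
ee_rot: [[-0.999, 0.044, 0.0], [0.044, 0.999, 0.0], [-0.0, 0.0, -1.0]]
wrist_force: [0.1, -0.1, -0.7]
gripper_width: 0.431
gripper_force: 30.0
```

Call:
servo_tool([
  {"tx": -0.5, "ty": 0, "tz": 0, "ax": 0, "ay": 0, "az": 0, "claw": 20},
  {"tx": -0.7, "ty": 0, "tz": 0, "ax": 0, "ay": 0, "az": 0, "claw": 20},
  {"tx": -0.7, "ty": 0, "tz": 0, "ax": 0, "ay": 0, "az": 0, "claw": 20},
])

```text
time_s: 21.28
tcp_pos: [0.6006, 0.058, 0.0574]
ee_rot: [[-0.999, 0.044, -0.0], [0.044, 0.999, -0.0], [0.0, -0.0, -1.0]]
wrist_force: [-0.5, -0.3, 0.0]
gripper_width: 0.436
gripper_force: 30.0
```

Call:
servo_tool([
  {"tx": -0.5, "ty": 0, "tz": 0, "ax": 0, "ay": 0, "az": 0, "claw": 20},
  {"tx": -0.7, "ty": 0, "tz": 0, "ax": 0, "ay": 0, "az": 0, "claw": 20},
  {"tx": -0.7, "ty": 0, "tz": 0, "ax": 0, "ay": 0, "az": 0, "claw": 20},
])

```text
time_s: 21.53
tcp_pos: [0.6008, 0.0579, 0.0573]
ee_rot: [[-0.999, 0.044, -0.001], [0.044, 0.999, -0.0], [0.001, -0.0, -1.0]]
wrist_force: [-2.0, -0.1, -0.5]
gripper_width: 0.435
gripper_force: 30.0
```

Call:
servo_tool([
  {"tx": -0.5, "ty": 0, "tz": 0, "ax": 0, "ay": 0, "az": 0, "claw": 20},
  {"tx": -0.7, "ty": 0, "tz": 0, "ax": 0, "ay": 0, "az": 0, "claw": 20},
  {"tx": -0.7, "ty": 0, "tz": 0, "ax": 0, "ay": 0, "az": 0, "claw": 20},
])

```text
time_s: 21.78
tcp_pos: [0.6011, 0.0578, 0.0571]
ee_rot: [[-0.999, 0.045, -0.002], [0.045, 0.999, -0.0], [0.002, -0.0, -1.0]]
wrist_force: [-4.6, 0.2, 2.0]
gripper_width: 0.434
gripper_force: 30.0
```

Call:
servo_tool([
  {"tx": 0.4, "ty": 0, "tz": 0, "ax": 0, "ay": 0, "az": 0, "claw": 60},
  {"tx": 0.4, "ty": 0, "tz": 0, "ax": 0, "ay": 0, "az": 0, "claw": 60},
  {"tx": 0.4, "ty": 0, "tz": 0, "ax": 0, "ay": 0, "az": 0, "claw": 60},
  {"tx": 0.4, "ty": 0, "tz": 0, "ax": 0, "ay": 0, "az": 0, "claw": 60},
  {"tx": 0.4, "ty": 0, "tz": 0, "ax": 0, "ay": 0, "az": 0, "claw": 60},
  {"tx": 0.4, "ty": 0, "tz": 0, "ax": 0, "ay": 0, "az": 0, "claw": 60},
  {"tx": 0.4, "ty": 0, "tz": -15, "ax": 0, "ay": 0, "az": 0, "claw": 60},
  {"tx": 0.4, "ty": 0, "tz": -35, "ax": 0, "ay": 0, "az": 0, "claw": 60},
  {"tx": 0.4, "ty": 0, "tz": -60, "ax": 0, "ay": 0, "az": 0, "claw": 60},
  {"tx": 5, "ty": 0, "tz": -85, "ax": 0, "ay": 0, "az": 0, "claw": 60},
  {"tx": 20, "ty": -20, "tz": -95, "ax": 0, "ay": 0, "az": 0, "claw": 70},
  {"tx": 35, "ty": -50, "tz": -95, "ax": 0, "ay": 0, "az": 0, "claw": 70},
])

```text
time_s: 22.78
tcp_pos: [0.5675, 0.011, 0.1558]
ee_rot: [[-0.999, 0.04, 0.008], [0.04, 0.999, 0.001], [-0.008, 0.002, -1.0]]
wrist_force: [0.2, -0.3, -0.5]
gripper_width: 0.758
gripper_force: 0.0
```

```bash
python3 d.py .479 -.2785 .011 1.5
```

```text
t [  77.8 -293.1  143.7] a [ 0.0014  0.0077 -0.0667] tcp [0.5675 0.011  0.1558] F [ 0.1507 -0.3016 -0.4616]
```

Call:
servo_tool([
  {"tx": 10, "ty": -32, "tz": 0, "ax": 0, "ay": 0, "az": -0.01, "claw": 70},
  {"tx": 18, "ty": -66, "tz": 0, "ax": 0, "ay": 0, "az": -0.02, "claw": 70},
  {"tx": 26, "ty": -100, "tz": 0, "ax": 0, "ay": 0, "az": -0.03, "claw": 70},
  {"tx": 35, "ty": -134, "tz": 0, "ax": 0, "ay": 0, "az": -0.04, "claw": 70},
  {"tx": 44, "ty": -168, "tz": 5, "ax": 0, "ay": 0, "az": -0.05, "claw": 70},
  {"tx": 53, "ty": -202, "tz": 15, "ax": 0, "ay": 0, "az": -0.06, "claw": 70},
  {"tx": 62, "ty": -236, "tz": 25, "ax": 0, "ay": 0, "az": -0.067, "claw": 70},
  {"tx": 70, "ty": -266, "tz": 40, "ax": 0, "ay": 0, "az": -0.067, "claw": 70},
  {"tx": 77, "ty": -286, "tz": 55, "ax": 0, "ay": 0, "az": -0.067, "claw": 70},
  {"tx": 78, "ty": -293, "tz": 70, "ax": 0, "ay": 0, "az": -0.067, "claw": 70},
  {"tx": 78, "ty": -293, "tz": 75, "ax": 0, "ay": 0, "az": -0.067, "claw": 70},
  {"tx": 78, "ty": -293, "tz": 75, "ax": 0, "ay": 0, "az": -0.067, "claw": 70},
])

```text
time_s: 23.78
tcp_pos: [0.473, -0.2797, 0.0761]
ee_rot: [[-1.0, -0.022, -0.003], [-0.022, 1.0, 0.001], [0.003, 0.001, -1.0]]
wrist_force: [-0.2, -0.3, -0.3]
gripper_width: 0.807
gripper_force: 0.0
```

```bash
python3 d.py .479 -.2785 .011 1.5
```

```text
t [-6.2  1.  65.1] a [ 0.001  -0.0028 -0.0046] tcp [ 0.473  -0.2797  0.0761] F [-0.1991 -0.2503 -0.2886]
```

Call:
servo_tool([
  {"tx": -5, "ty": 1, "tz": 10, "ax": 0, "ay": 0, "az": 0, "claw": 70},
  {"tx": -6, "ty": 1, "tz": 28, "ax": 0, "ay": 0, "az": 0, "claw": 66},
  {"tx": -6, "ty": 1, "tz": 48, "ax": 0, "ay": 0, "az": 0, "claw": 66},
  {"tx": -6, "ty": 1, "tz": 60, "ax": 0, "ay": 0, "az": 0, "claw": 66},
  {"tx": -6, "ty": 1, "tz": 65, "ax": 0, "ay": 0, "az": 0, "claw": 66},
  {"tx": -6, "ty": 1, "tz": 65, "ax": 0, "ay": 0, "az": 0, "claw": 66},
  {"tx": -6, "ty": 1, "tz": 65, "ax": 0, "ay": 0, "az": 0, "claw": 66},
])

```text
time_s: 24.37
tcp_pos: [0.4812, -0.2782, 0.0131]
ee_rot: [[-1.0, -0.024, 0.001], [-0.024, 1.0, -0.001], [-0.001, -0.001, -1.0]]
wrist_force: [0.1, 0.1, -0.2]
gripper_width: 0.766
gripper_force: 0.0
```

Call:
servo_tool([
  {"tx": 0, "ty": 0, "tz": 0, "ax": 0, "ay": 0, "az": 0, "claw": 20},
  {"tx": 0, "ty": 0, "tz": 0, "ax": 0, "ay": 0, "az": 0, "claw": 20},
  {"tx": 0, "ty": 0, "tz": 0, "ax": 0, "ay": 0, "az": 0, "claw": 20},
  {"tx": 0, "ty": 0, "tz": 0, "ax": 0, "ay": 0, "az": 0, "claw": 20},
  {"tx": 0, "ty": 0, "tz": 0, "ax": 0, "ay": 0, "az": 0, "claw": 20},
  {"tx": 0, "ty": 0, "tz": 0, "ax": 0, "ay": 0, "az": 0, "claw": 20},
  {"tx": 0, "ty": 0, "tz": 0, "ax": 0, "ay": 0, "az": 0, "claw": 20},
])

```text
time_s: 24.95
tcp_pos: [0.4802, -0.2787, 0.0128]
ee_rot: [[-1.0, -0.023, 0.0], [-0.023, 1.0, -0.0], [-0.0, -0.0, -1.0]]
wrist_force: [-0.0, 1.0, 2.1]
gripper_width: 0.46
gripper_force: 30.0
```

```bash
python3 d.py .515 .0613 .12 -2.5; python3 - <<'E'
from h import *
s=capture("side");t=capture("top")
print(sense()["gripper_width"],sense()["gripper_force"],sense()["wrist_force"])
cv2.imwrite("pics/s3.png",s);cv2.imwrite("pics/t3.png",t)
cv2.imwrite("pics/c3.png",cv2.resize(np.hstack([t[130:240,190:300],s[120:230,200:310]]),(800,400),interpolation=cv2.INTER_CUBIC))
E
```

```text
t [ -42.6  339.1 -107.2] a [-0.0002  0.0004  0.0664] tcp [ 0.4802 -0.2787  0.0128] F [-0.0192  1.0052  2.1006]
0.45603346953009954 29.999356216358137 [-0.16186589  0.98005925  3.24731809]
```

View pics/c3.png

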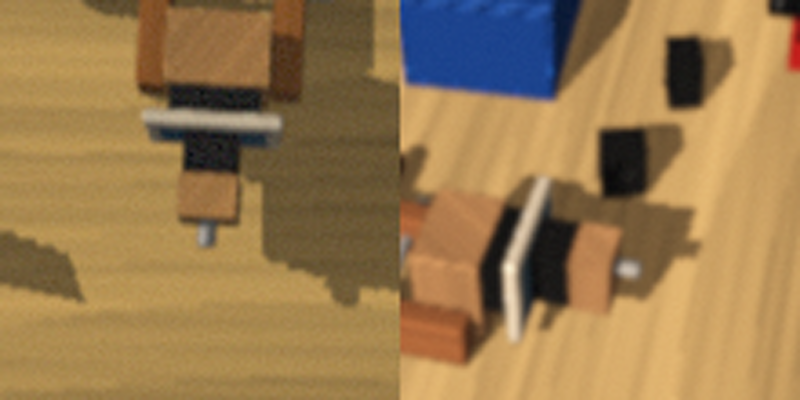

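Call:
servo_tool([
  {"tx": 0, "ty": 0, "tz": -20, "ax": 0, "ay": 0, "az": 0, "claw": 20},
  {"tx": 0, "ty": 0, "tz": -50, "ax": 0, "ay": 0, "az": 0, "claw": 20},
  {"tx": 0, "ty": 5, "tz": -80, "ax": 0, "ay": 0, "az": 0, "claw": 20},
  {"tx": -2, "ty": 25, "tz": -103, "ax": 0, "ay": 0, "az": 0.01, "claw": 20},
  {"tx": -6, "ty": 55, "tz": -107, "ax": 0, "ay": 0, "az": 0.02, "claw": 20},
  {"tx": -10, "ty": 88, "tz": -107, "ax": 0, "ay": 0, "az": 0.03, "claw": 20},
  {"tx": -14, "ty": 122, "tz": -107, "ax": 0, "ay": 0, "az": 0.04, "claw": 20},
  {"tx": -18, "ty": 156, "tz": -107, "ax": 0, "ay": 0, "az": 0.05, "claw": 20},
  {"tx": -23, "ty": 190, "tz": -107, "ax": 0, "ay": 0, "az": 0.066, "claw": 20},
  {"tx": -28, "ty": 224, "tz": -107, "ax": 0, "ay": 0, "az": 0.066, "claw": 20},
  {"tx": -33, "ty": 256, "tz": -107, "ax": 0, "ay": 0, "az": 0.066, "claw": 20},
  {"tx": -36, "ty": 280, "tz": -107, "ax": 0, "ay": 0, "az": 0.066, "claw": 20},
])

```text
time_s: 26.05
tcp_pos: [0.5097, 0.0045, 0.1193]
ee_rot: [[-0.999, 0.042, 0.0], [0.042, 0.999, 0.0], [-0.0, 0.0, -1.0]]
wrist_force: [0.9, -0.1, -1.1]
gripper_width: 0.464
gripper_force: 30.0
```

```bash
python3 d.py .515 .0613 .0578 -2.5
```

```text
t [-2.9 57.  61.5] a [0.0003 0.0001 0.0018] tcp [0.5097 0.0045 0.1193] F [ 0.887  -0.1115 -1.0696]
```

Call:
servo_tool([
  {"tx": -1, "ty": 20, "tz": 5, "ax": 0, "ay": 0, "az": 0, "claw": 20},
  {"tx": -2, "ty": 40, "tz": 18, "ax": 0, "ay": 0, "az": 0, "claw": 20},
  {"tx": -3, "ty": 52, "tz": 33, "ax": 0, "ay": 0, "az": 0, "claw": 20},
  {"tx": -3, "ty": 57, "tz": 48, "ax": 0, "ay": 0, "az": 0, "claw": 20},
  {"tx": -3, "ty": 57, "tz": 57, "ax": 0, "ay": 0, "az": 0, "claw": 20},
  {"tx": -3, "ty": 57, "tz": 61, "ax": 0, "ay": 0, "az": 0, "claw": 20},
  {"tx": -3, "ty": 57, "tz": 61, "ax": 0, "ay": 0, "az": 0, "claw": 20},
  {"tx": -3, "ty": 57, "tz": 61, "ax": 0, "ay": 0, "az": 0, "claw": 20},
])

```text
time_s: 26.72
tcp_pos: [0.5153, 0.0585, 0.0587]
ee_rot: [[-0.999, 0.044, 0.0], [0.044, 0.999, -0.0], [-0.0, -0.0, -1.0]]
wrist_force: [0.5, -0.3, 0.3]
gripper_width: 0.458
gripper_force: 30.0
```

```bash
python3 d.py .54 .0604 .0578 -2.5
```

```text
t [-24.6   3.    0.9] a [-0.0001  0.0002 -0.0002] tcp [0.5153 0.0585 0.0587] F [ 0.5004 -0.3431  0.3459]
```

Call:
servo_tool([
  {"tx": -8, "ty": 2, "tz": 0.9, "ax": 0, "ay": 0, "az": 0, "claw": 20},
  {"tx": -16, "ty": 3, "tz": 0.9, "ax": 0, "ay": 0, "az": 0, "claw": 20},
  {"tx": -22, "ty": 3, "tz": 0.9, "ax": 0, "ay": 0, "az": 0, "claw": 20},
  {"tx": -25, "ty": 3, "tz": 0.9, "ax": 0, "ay": 0, "az": 0, "claw": 20},
  {"tx": -25, "ty": 3, "tz": 0.9, "ax": 0, "ay": 0, "az": 0, "claw": 20},
  {"tx": -25, "ty": 3, "tz": 0.9, "ax": 0, "ay": 0, "az": 0, "claw": 20},
])

```text
time_s: 27.22
tcp_pos: [0.5403, 0.0608, 0.0574]
ee_rot: [[-0.999, 0.044, -0.0], [0.044, 0.999, 0.0], [0.0, 0.0, -1.0]]
wrist_force: [-0.2, -0.4, -0.7]
gripper_width: 0.454
gripper_force: 30.0
```

```bash
python3 d.py .545 .0602 .0578 -2.5
```

```text
t [-4.7 -0.4 -0.4] a [ 0.     -0.0003 -0.0001] tcp [0.5403 0.0608 0.0574] F [-0.1636 -0.4033 -0.6718]
```

Call:
servo_tool([
  {"tx": -2, "ty": -0.4, "tz": -0.3, "ax": 0, "ay": 0, "az": 0, "claw": 20},
  {"tx": -4, "ty": -0.4, "tz": -0.3, "ax": 0, "ay": 0, "az": 0, "claw": 20},
  {"tx": -6, "ty": -0.4, "tz": -0.3, "ax": 0, "ay": 0, "az": 0, "claw": 20},
  {"tx": -7, "ty": -0.4, "tz": -0.3, "ax": 0, "ay": 0, "az": 0, "claw": 20},
  {"tx": -8, "ty": -0.4, "tz": -0.3, "ax": 0, "ay": 0, "az": 0, "claw": 20},
])

```text
time_s: 27.63
tcp_pos: [0.5483, 0.0602, 0.0579]
ee_rot: [[-0.999, 0.043, 0.0], [0.043, 0.999, 0.0], [-0.0, 0.0, -1.0]]
wrist_force: [-0.3, 0.7, -0.6]
gripper_width: 0.454
gripper_force: 30.0
```

Call:
servo_tool([
  {"tx": -0.5, "ty": 0, "tz": 0, "ax": 0, "ay": 0, "az": 0, "claw": 20},
  {"tx": -1, "ty": 0, "tz": 0, "ax": 0, "ay": 0, "az": 0, "claw": 20},
  {"tx": -1.5, "ty": 0, "tz": 0, "ax": 0, "ay": 0, "az": 0, "claw": 20},
  {"tx": -1.5, "ty": 0, "tz": 0, "ax": 0, "ay": 0, "az": 0, "claw": 20},
])

```text
time_s: 27.97
tcp_pos: [0.5497, 0.0601, 0.0579]
ee_rot: [[-0.999, 0.043, 0.0], [0.043, 0.999, 0.0], [-0.0, 0.0, -1.0]]
wrist_force: [-0.9, 0.1, 0.1]
gripper_width: 0.454
gripper_force: 30.0
```

Call:
servo_tool([
  {"tx": -0.5, "ty": 0, "tz": 0, "ax": 0, "ay": 0, "az": 0, "claw": 20},
  {"tx": -1, "ty": 0, "tz": 0, "ax": 0, "ay": 0, "az": 0, "claw": 20},
  {"tx": -1.5, "ty": 0, "tz": 0, "ax": 0, "ay": 0, "az": 0, "claw": 20},
  {"tx": -2, "ty": 0, "tz": 0, "ax": 0, "ay": 0, "az": 0, "claw": 20},
])

```text
time_s: 28.3
tcp_pos: [0.5518, 0.06, 0.0579]
ee_rot: [[-0.999, 0.043, 0.0], [0.043, 0.999, 0.0], [-0.0, 0.0, -1.0]]
wrist_force: [-0.1, -0.4, 0.8]
gripper_width: 0.462
gripper_force: 30.0
```

Call:
servo_tool([
  {"tx": -0.5, "ty": 0, "tz": 0, "ax": 0, "ay": 0, "az": 0, "claw": 20},
  {"tx": -1, "ty": 0, "tz": 0, "ax": 0, "ay": 0, "az": 0, "claw": 20},
  {"tx": -1.5, "ty": 0, "tz": 0, "ax": 0, "ay": 0, "az": 0, "claw": 20},
  {"tx": -2, "ty": 0, "tz": 0, "ax": 0, "ay": 0, "az": 0, "claw": 20},
])

```text
time_s: 28.63
tcp_pos: [0.5536, 0.0599, 0.0578]
ee_rot: [[-0.999, 0.043, -0.0], [0.043, 0.999, -0.0], [0.0, -0.0, -1.0]]
wrist_force: [-1.0, -0.3, -1.5]
gripper_width: 0.456
gripper_force: 30.0
```

Call:
servo_tool([
  {"tx": -0.7, "ty": 0, "tz": 0, "ax": 0, "ay": 0, "az": 0, "claw": 20},
  {"tx": -1.5, "ty": 0, "tz": 0, "ax": 0, "ay": 0, "az": 0, "claw": 20},
  {"tx": -2.2, "ty": 0, "tz": 0, "ax": 0, "ay": 0, "az": 0, "claw": 20},
  {"tx": -3, "ty": 0, "tz": 0, "ax": 0, "ay": 0, "az": 0, "claw": 20},
])

```text
time_s: 28.97
tcp_pos: [0.5562, 0.0596, 0.0576]
ee_rot: [[-0.999, 0.043, -0.001], [0.043, 0.999, -0.0], [0.001, -0.0, -1.0]]
wrist_force: [-0.5, -0.2, -0.8]
gripper_width: 0.458
gripper_force: 29.9
```

Call:
servo_tool([
  {"tx": -1, "ty": 0, "tz": 0, "ax": 0, "ay": 0, "az": 0, "claw": 20},
  {"tx": -2, "ty": 0, "tz": 0, "ax": 0, "ay": 0, "az": 0, "claw": 20},
  {"tx": -3, "ty": 0, "tz": 0, "ax": 0, "ay": 0, "az": 0, "claw": 20},
  {"tx": -4, "ty": 0, "tz": 0, "ax": 0, "ay": 0, "az": 0, "claw": 20},
  {"tx": -5, "ty": 0, "tz": 0, "ax": 0, "ay": 0, "az": 0, "claw": 20},
  {"tx": -6, "ty": 0, "tz": 0, "ax": 0, "ay": 0, "az": 0, "claw": 20},
])

```text
time_s: 29.47
tcp_pos: [0.5629, 0.0596, 0.0578]
ee_rot: [[-0.999, 0.043, 0.0], [0.043, 0.999, 0.0], [-0.0, 0.0, -1.0]]
wrist_force: [0.1, -0.6, -2.2]
gripper_width: 0.457
gripper_force: 30.0
```

Call:
servo_tool([
  {"tx": -0.7, "ty": 0, "tz": 0, "ax": 0, "ay": 0, "az": 0, "claw": 20},
  {"tx": -1.4, "ty": 0, "tz": 0, "ax": 0, "ay": 0, "az": 0, "claw": 20},
  {"tx": -2, "ty": 0, "tz": 0, "ax": 0, "ay": 0, "az": 0, "claw": 20},
  {"tx": -2, "ty": 0, "tz": 0, "ax": 0, "ay": 0, "az": 0, "claw": 20},
])

```text
time_s: 29.8
tcp_pos: [0.5649, 0.0595, 0.0578]
ee_rot: [[-0.999, 0.043, 0.0], [0.043, 0.999, 0.0], [-0.0, 0.0, -1.0]]
wrist_force: [0.5, 0.4, -1.6]
gripper_width: 0.459
gripper_force: 30.0
```

Call:
servo_tool([
  {"tx": -0.5, "ty": 0, "tz": 0, "ax": 0, "ay": 0, "az": 0, "claw": 20},
  {"tx": -1, "ty": 0, "tz": 0, "ax": 0, "ay": 0, "az": 0, "claw": 20},
  {"tx": -1, "ty": 0, "tz": 0, "ax": 0, "ay": 0, "az": 0, "claw": 20},
])

```text
time_s: 30.05
tcp_pos: [0.5658, 0.0594, 0.0579]
ee_rot: [[-0.999, 0.043, 0.0], [0.043, 0.999, 0.0], [-0.0, 0.0, -1.0]]
wrist_force: [-0.5, 0.1, -1.5]
gripper_width: 0.459
gripper_force: 29.9
```

Call:
servo_tool([
  {"tx": -0.5, "ty": 0, "tz": 0, "ax": 0, "ay": 0, "az": 0, "claw": 20},
  {"tx": -1, "ty": 0, "tz": 0, "ax": 0, "ay": 0, "az": 0, "claw": 20},
  {"tx": -1.5, "ty": 0, "tz": 0, "ax": 0, "ay": 0, "az": 0, "claw": 20},
  {"tx": -1.5, "ty": 0, "tz": 0, "ax": 0, "ay": 0, "az": 0, "claw": 20},
])

```text
time_s: 30.38
tcp_pos: [0.5663, 0.0591, 0.0576]
ee_rot: [[-0.999, 0.044, -0.002], [0.044, 0.999, -0.0], [0.002, -0.001, -1.0]]
wrist_force: [-2.3, -0.6, -0.9]
gripper_width: 0.452
gripper_force: 30.0
```

Call:
servo_tool([
  {"tx": -0.5, "ty": 0, "tz": 0, "ax": 0, "ay": 0, "az": 0, "claw": 20},
  {"tx": -1, "ty": 0, "tz": 0, "ax": 0, "ay": 0, "az": 0, "claw": 20},
  {"tx": -1, "ty": 0, "tz": 0, "ax": 0, "ay": 0, "az": 0, "claw": 20},
])

```text
time_s: 30.63
tcp_pos: [0.5668, 0.059, 0.0575]
ee_rot: [[-0.999, 0.044, -0.003], [0.044, 0.999, -0.001], [0.003, -0.001, -1.0]]
wrist_force: [-4.8, 0.2, -0.9]
gripper_width: 0.46
gripper_force: 30.0
```

Call:
servo_tool([
  {"tx": -0.5, "ty": 0, "tz": 0, "ax": 0, "ay": 0, "az": 0, "claw": 20},
  {"tx": -1, "ty": 0, "tz": 0, "ax": 0, "ay": 0, "az": 0, "claw": 20},
  {"tx": -1, "ty": 0, "tz": 0, "ax": 0, "ay": 0, "az": 0, "claw": 20},
])

```text
time_s: 30.88
tcp_pos: [0.5669, 0.0588, 0.0572]
ee_rot: [[-0.999, 0.044, -0.005], [0.044, 0.999, -0.001], [0.005, -0.001, -1.0]]
wrist_force: [-6.4, 0.9, 0.1]
gripper_width: 0.457
gripper_force: 30.0
```

Call:
servo_tool([
  {"tx": -0.5, "ty": 0, "tz": 0, "ax": 0, "ay": 0, "az": 0, "claw": 20},
  {"tx": -0.7, "ty": 0, "tz": 0, "ax": 0, "ay": 0, "az": 0, "claw": 20},
  {"tx": -0.7, "ty": 0, "tz": 0, "ax": 0, "ay": 0, "az": 0, "claw": 20},
])

```text
time_s: 31.13
tcp_pos: [0.5671, 0.0586, 0.0571]
ee_rot: [[-0.999, 0.044, -0.006], [0.044, 0.999, -0.001], [0.006, -0.002, -1.0]]
wrist_force: [-8.1, -0.4, 1.0]
gripper_width: 0.451
gripper_force: 30.0
```

Call:
servo_tool([
  {"tx": -0.5, "ty": 0, "tz": 0, "ax": 0, "ay": 0, "az": 0, "claw": 20},
  {"tx": -1, "ty": 0, "tz": 0, "ax": 0, "ay": 0, "az": 0, "claw": 20},
  {"tx": -1.2, "ty": 0, "tz": 0, "ax": 0, "ay": 0, "az": 0, "claw": 20},
  {"tx": -1.2, "ty": 0, "tz": 0, "ax": 0, "ay": 0, "az": 0, "claw": 20},
])

```text
time_s: 31.47
tcp_pos: [0.5672, 0.0584, 0.0568]
ee_rot: [[-0.999, 0.045, -0.008], [0.045, 0.999, -0.002], [0.008, -0.002, -1.0]]
wrist_force: [-9.4, 0.1, 0.0]
gripper_width: 0.464
gripper_force: 30.0
```

Call:
servo_tool([
  {"tx": -0.5, "ty": 0, "tz": 0, "ax": 0, "ay": 0, "az": 0, "claw": 20},
  {"tx": -0.7, "ty": 0, "tz": 0, "ax": 0, "ay": 0, "az": 0, "claw": 20},
  {"tx": -0.7, "ty": 0, "tz": 0, "ax": 0, "ay": 0, "az": 0, "claw": 20},
  {"tx": -0.7, "ty": 0, "tz": 0, "ax": 0, "ay": 0, "az": 0, "claw": 20},
])

```text
time_s: 31.8
tcp_pos: [0.5674, 0.0582, 0.0567]
ee_rot: [[-0.999, 0.045, -0.009], [0.045, 0.999, -0.002], [0.009, -0.002, -1.0]]
wrist_force: [-10.1, 1.2, 1.4]
gripper_width: 0.456
gripper_force: 30.1
```

Call:
servo_tool([
  {"tx": -0.5, "ty": 0.2, "tz": -0.2, "ax": 0, "ay": 0, "az": 0, "claw": 20},
  {"tx": -1, "ty": 0.4, "tz": -0.4, "ax": 0, "ay": 0, "az": 0, "claw": 20},
  {"tx": -1.2, "ty": 0.4, "tz": -0.4, "ax": 0, "ay": 0, "az": 0, "claw": 20},
  {"tx": -1.2, "ty": 0.4, "tz": -0.4, "ax": 0, "ay": 0, "az": 0, "claw": 20},
])

```text
time_s: 32.13
tcp_pos: [0.5676, 0.0583, 0.0567]
ee_rot: [[-0.999, 0.045, -0.012], [0.045, 0.999, -0.002], [0.011, -0.003, -1.0]]
wrist_force: [-11.0, 1.4, 1.7]
gripper_width: 0.457
gripper_force: 30.1
```

Call:
servo_tool([
  {"tx": -0.4, "ty": 0, "tz": 0, "ax": 0, "ay": 0, "az": 0, "claw": 20},
  {"tx": -0.8, "ty": 0, "tz": 0, "ax": 0, "ay": 0, "az": 0, "claw": 20},
  {"tx": -0.8, "ty": 0, "tz": 0, "ax": 0, "ay": 0, "az": 0, "claw": 20},
  {"tx": -0.8, "ty": 0, "tz": 0, "ax": 0, "ay": 0, "az": 0, "claw": 20},
])

```text
time_s: 32.47
tcp_pos: [0.5677, 0.0582, 0.0566]
ee_rot: [[-0.999, 0.045, -0.013], [0.045, 0.999, -0.003], [0.013, -0.003, -1.0]]
wrist_force: [-11.8, 0.5, 2.3]
gripper_width: 0.455
gripper_force: 30.1
```

Call:
servo_tool([
  {"tx": -0.5, "ty": 0, "tz": 0, "ax": 0, "ay": 0, "az": 0, "claw": 20},
  {"tx": -1, "ty": 0, "tz": 0, "ax": 0, "ay": 0, "az": 0, "claw": 20},
  {"tx": -1.5, "ty": 0, "tz": 0, "ax": 0, "ay": 0, "az": 0, "claw": 20},
  {"tx": -1.8, "ty": 0, "tz": 0, "ax": 0, "ay": 0, "az": 0, "claw": 20},
  {"tx": -1.8, "ty": 0, "tz": 0, "ax": 0, "ay": 0, "az": 0, "claw": 20},
])

```text
time_s: 32.88
tcp_pos: [0.568, 0.0579, 0.0563]
ee_rot: [[-0.999, 0.046, -0.016], [0.046, 0.999, -0.003], [0.016, -0.004, -1.0]]
wrist_force: [-15.7, 1.7, 3.9]
gripper_width: 0.456
gripper_force: 30.1
```

Call:
servo_tool([
  {"tx": 0, "ty": 0, "tz": 0, "ax": 0, "ay": 0, "az": 0, "claw": 20},
  {"tx": 0, "ty": 0, "tz": 0, "ax": 0, "ay": 0, "az": 0, "claw": 20},
  {"tx": 0, "ty": 0, "tz": 0, "ax": 0, "ay": 0, "az": 0, "claw": 20},
  {"tx": 0, "ty": 0, "tz": 0, "ax": 0, "ay": 0, "az": 0, "claw": 20},
  {"tx": 0, "ty": 0, "tz": 0, "ax": 0, "ay": 0, "az": 0, "claw": 20},
])

```text
time_s: 33.3
tcp_pos: [0.568, 0.0579, 0.0563]
ee_rot: [[-0.999, 0.046, -0.016], [0.046, 0.999, -0.003], [0.016, -0.004, -1.0]]
wrist_force: [-14.8, 1.4, 3.3]
gripper_width: 0.459
gripper_force: 30.1
```

Call:
servo_tool([
  {"tx": 0, "ty": 0, "tz": 0, "ax": 0, "ay": 0, "az": 0, "claw": 20},
  {"tx": 0, "ty": 0, "tz": 0, "ax": 0, "ay": 0, "az": 0, "claw": 20},
  {"tx": 0, "ty": 0, "tz": 0, "ax": 0, "ay": 0, "az": 0, "claw": 20},
  {"tx": 0, "ty": 0, "tz": 0, "ax": 0, "ay": 0, "az": 0, "claw": 20},
])

```text
time_s: 33.63
tcp_pos: [0.568, 0.0579, 0.0563]
ee_rot: [[-0.999, 0.046, -0.016], [0.046, 0.999, -0.003], [0.016, -0.004, -1.0]]
wrist_force: [-14.7, 2.4, 4.1]
gripper_width: 0.461
gripper_force: 30.1
```

Call:
servo_tool([
  {"tx": 1, "ty": 0.2, "tz": -0.2, "ax": 0, "ay": 0, "az": 0, "claw": 20},
  {"tx": 2, "ty": 0.3, "tz": -0.3, "ax": 0, "ay": 0, "az": 0, "claw": 20},
  {"tx": 3, "ty": 0.3, "tz": -0.3, "ax": 0, "ay": 0, "az": 0, "claw": 20},
  {"tx": 4, "ty": 0.3, "tz": -0.3, "ax": 0, "ay": 0, "az": 0, "claw": 20},
  {"tx": 4, "ty": 0.3, "tz": -0.3, "ax": 0, "ay": 0, "az": 0, "claw": 20},
])

```text
time_s: 34.05
tcp_pos: [0.5672, 0.0586, 0.0568]
ee_rot: [[-0.999, 0.045, -0.009], [0.045, 0.999, -0.002], [0.009, -0.003, -1.0]]
wrist_force: [-8.3, -1.1, -1.8]
gripper_width: 0.458
gripper_force: 30.0
```

Call:
servo_tool([
  {"tx": 1, "ty": 0.2, "tz": -0.2, "ax": 0, "ay": 0, "az": 0, "claw": 20},
  {"tx": 2, "ty": 0.3, "tz": -0.2, "ax": 0, "ay": 0, "az": 0, "claw": 20},
  {"tx": 2.5, "ty": 0.3, "tz": -0.2, "ax": 0, "ay": 0, "az": 0, "claw": 20},
  {"tx": 2.5, "ty": 0.3, "tz": -0.2, "ax": 0, "ay": 0, "az": 0, "claw": 20},
])

```text
time_s: 34.38
tcp_pos: [0.5668, 0.0594, 0.0576]
ee_rot: [[-0.999, 0.044, -0.005], [0.044, 0.999, -0.001], [0.005, -0.002, -1.0]]
wrist_force: [-4.5, -0.9, -2.4]
gripper_width: 0.459
gripper_force: 29.9
```

Still pressing lightly at 4.5 N, so I'll let go and lift straight up.

Call:
servo_tool([
  {"tx": 0, "ty": 0, "tz": 0, "ax": 0, "ay": 0, "az": 0, "claw": 64},
  {"tx": 0, "ty": 0, "tz": 0, "ax": 0, "ay": 0, "az": 0, "claw": 64},
  {"tx": 0, "ty": 0, "tz": 0, "ax": 0, "ay": 0, "az": 0, "claw": 64},
  {"tx": 0, "ty": 0, "tz": 0, "ax": 0, "ay": 0, "az": 0, "claw": 64},
  {"tx": 0, "ty": 0, "tz": 0, "ax": 0, "ay": 0, "az": 0, "claw": 64},
  {"tx": 0, "ty": 0, "tz": 0, "ax": 0, "ay": 0, "az": 0, "claw": 64},
  {"tx": 0, "ty": 0, "tz": -15, "ax": 0, "ay": 0, "az": 0, "claw": 64},
  {"tx": 0, "ty": 0, "tz": -40, "ax": 0, "ay": 0, "az": 0, "claw": 64},
  {"tx": 0, "ty": 0, "tz": -70, "ax": 0, "ay": 0, "az": 0, "claw": 64},
  {"tx": 15, "ty": -10, "tz": -95, "ax": 0, "ay": 0, "az": 0, "claw": 64},
  {"tx": 40, "ty": -40, "tz": -100, "ax": 0, "ay": 0, "az": 0, "claw": 64},
  {"tx": 65, "ty": -70, "tz": -100, "ax": 0, "ay": 0, "az": 0, "claw": 64},
])

```text
time_s: 35.38
tcp_pos: [0.5026, -0.0065, 0.1612]
ee_rot: [[-0.999, 0.041, 0.006], [0.041, 0.999, 0.001], [-0.006, 0.001, -1.0]]
wrist_force: [0.2, -0.7, -1.8]
gripper_width: 0.736
gripper_force: 0.0
```

Call:
servo_tool([
  {"tx": 20, "ty": -35, "tz": 0, "ax": 0, "ay": 0, "az": 0, "claw": 64},
  {"tx": 40, "ty": -70, "tz": 0, "ax": 0, "ay": 0, "az": 0, "claw": 64},
  {"tx": 55, "ty": -105, "tz": 0, "ax": 0, "ay": 0, "az": 0, "claw": 64},
  {"tx": 60, "ty": -130, "tz": 0, "ax": 0, "ay": 0, "az": 0, "claw": 64},
  {"tx": 60, "ty": -140, "tz": 0, "ax": 0, "ay": 0, "az": 0, "claw": 64},
  {"tx": 60, "ty": -140, "tz": 0, "ax": 0, "ay": 0, "az": 0, "claw": 64},
])

```text
time_s: 35.88
tcp_pos: [0.4352, -0.1457, 0.1591]
ee_rot: [[-0.999, 0.046, 0.001], [0.046, 0.999, -0.0], [-0.001, -0.0, -1.0]]
wrist_force: [-0.4, 0.4, 0.2]
gripper_width: 0.735
gripper_force: 0.0
```

```bash
python3 - <<'E'
from h import *
s=capture("side");t=capture("top")
cv2.imwrite("pics/s4.png",s);cv2.imwrite("pics/t4.png",t)
cv2.imwrite("pics/c4.png",cv2.resize(np.hstack([t[145:215,210:280],s[140:210,220:290]]),(800,400),interpolation=cv2.INTER_CUBIC))
a=cv2.imread("pics/top0.png");d=np.abs(a.astype(int)-t).sum(-1)
print("torch/level change",(d[120:290,90:200]>120).sum())
E
```

```text
torch/level change 0
```

View pics/c4.png

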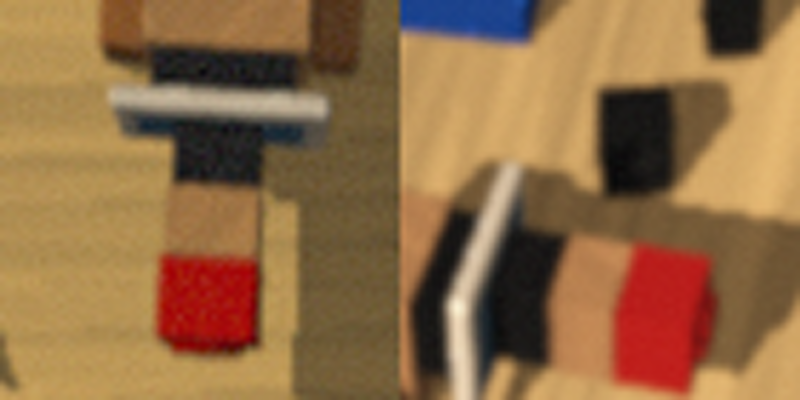

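The picture shows the stack of buffer, sleeve and cap tight against the tile with no visible gaps. The torch and level haven't moved, so I'm handing it in.

```bash
python3 -c "
from station import *
print(finish_job())"
```

```text
the job is handed in; nothing more can be done
None
```

I slid the buffer, the sleeve and the cap onto the rod in that order and pressed to about 15 N for roughly 0.75 s. I then let go, with no gaps visible and the torch and level unmoved, and handed the job in at about 36 s; no verdict was returned.

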